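Fit a keyed belt pulley to a gear reducer's upright shaft

TASK

Take the belt pulley out of the wooden stand, lay it flat on the bench with its boss up and let go of it. Then take it by the boss from above, lower it over the gear reducer's upright shaft and turn it until its keyway drops over the shaft's key, so that it sits fully home, and let go; leave the other things on the bench where they are.

Things in the scene. Friction and masses are not known exactly. Their poses are not given: they have to be found in the camera images.
- pulley: Aluminium belt pulley, 0.6 kg. Wheel 120 mm across, 24 mm thick, four spokes. Origin: centre of its plain face; z along the axis towards the boss on the other side. Bore 27 mm across, right through, with an 11 mm wide keyway along it in direction +x, reaching 19 mm from the axis. At the start it leans in the stand, z pointing to the stand's front and 20 degrees up, x (keyway) steeply up, y level.
- boss (a point): Centre of the free end of the pulley's boss, 74 mm along z from the pulley's origin. The boss is round, 48 mm across, and stands 50 mm proud of the wheel. Axes as the pulley's.
- rack: Light wooden stand, fixed: base board 130 x 120 x 20 mm, leaning back board up to 100 mm high, two chocks under the pulley's rim; the pulley lifts straight up out of it. Origin on the bench, 83 mm below the pulley's origin at the start. Its front (-x) looks to the robot's right, give or take 20 degrees. The bench (top at world z = 0) is free between stand and reducer.
- seat (a point): Centre of the steel shoulder on top of the fixed grey gear reducer (120 x 120 mm, 64 mm high), where the pulley's plain face rests when fully home, 70 mm above the bench; z up, on the shaft's axis. -x is the reducer's front, towards the robot give or take 23 degrees; at its back lies a motor 80 mm thick, 73 to 225 mm from this point, top 84 mm above the bench.
- shaft_top (a point): Top of the reducer's upright shaft: 24 mm thick, 52 mm above the seat, 6 mm bevel. It does not turn. Its key, 8 mm wide, reaches 17 mm from the axis and from the seat to 25 mm above it: a pulley out of line rests on the key, 25 mm short of home. The key points within 40 degrees of the reducer's front; its angle is not reported: look from above or feel for it by turning the pulley.
- clamp: Bystander: steel bar clamp with blue jaws lying flat, 255 mm long, 25 mm high, at the far side of the bench.
- screwdriver: Bystander: screwdriver 200 mm long, red handle, lying flat.
- can: Bystander: closed round grey can, 66 mm in diameter, 75 mm high, standing; origin at its underside.
- offcut: Bystander: wooden offcut 60 x 130 x 35 mm lying flat; origin at its underside.
Mind the look-alikes: they are no part of the job. Leave any blue or purple look-alike of the pulley alone.

How it is judged (in metres and radians):
On the way:
1. the pulley lies flat on the bench, boss up, let go (height (world z) of pulley below 0.008 m and angle between pulley's own z axis and vertical below 0.08 rad and contact force between the fingers and pulley below 0.1 N and linear speed of pulley below 0.02 m/s), for 0.2 s.
At the end, for the whole second after the job is handed in: The pulley sits at rest and let go on the reducer's shaft, boss up (within 0.06 rad of upright), its plain face within 4 mm of the shoulder in height and its axis within 4 mm of the shaft's, which is possible only with the key in the keyway (horizontal distance between pulley and seat below 0.004 m and z of pulley in the frame of seat between -0.004 and 0.004 m and angle between pulley's own z axis and vertical below 0.06 rad and linear speed of pulley below 0.02 m/s and contact force between the fingers and pulley below 0.1 N); the robot touches nothing.
It fails at once if a bystander (clamp, screwdriver, can or offcut) is pushed more than 30 mm from its place (distance of any of clamp, screwdriver, can, offcut from where it was at the start of the episode above 0.03 m).
It also fails if it takes over 72 s, if anything falls off the work surface, if the arm or the gripper's body presses on something with over 40 N, if the wrist force passes 120 N, or if a joint passes its speed limit or range.

ROBOT

A 7-joint arm with a two-finger parallel gripper is mounted at the origin on the work surface. World frame = base frame: x ahead of the robot, y to its left, z up, the work surface at z = 0. Lengths are in m, angles in degrees, forces in N, time in s.
With the tool pointing down it reaches from about 0.4 to 0.9 m from the base axis. Payload 5.6 kg.
Tool frame: the origin (TCP) lies at the very end of the fingers, on their centre line; the grasp point (between the pads) lies 19 mm behind it (manip.pinch_z is the z of the grasp point in the tool frame, in m); z points along the fingers, y is the direction in which the jaws open and shut (so a half turn about z gives the same grasp; the last joint's range is limited). The gripper opens to 92 mm and grips with 3 to 60 N. Pads are 20 mm wide; open, the fingers measure 128 mm over their backs; the gripper's body (75 mm by 189 mm) begins 69 mm behind the grasp point.
Start: joints at [-79.469, 26.786, -0.665, 91.828, 0.344, 61.387, -3.226], TCP at [0.146, 0.633, 0.215] pointing down, gripper open.
Joint ranges: [-144.91, 144.91], [-17.63, 115.5], [-89.93, 88.59], [15.96, 139.68], [-74.01, 254.01], [8.47, 105.57], [-167.45, 167.45]. Speed limits (degrees/s): [147.25, 147.25, 180, 180, 180, 180, 180].

INTERFACE

Orientations are given as a 3x3 rotation matrix whose columns are the frame's x, y, z axes.
In Python, from plant import manip gives the robot as it stands.
- The arm moves only by the tool apply_moves, never from a script. Its argument "targets" is a list of rows, each an object with "translation": the shift along the tool's x, y, z in units of 0.04 m (1.0 is 0.04 m), a list of three; "yaw": the turn about the tool's z in units of 0.12 rad (1.0 is 0.12 rad); "fingers": the gripper's target within -1 to 1 (shut at 1, half-way at 0, fully open at -1). In form: [{"translation": [dx, dy, dz], "yaw": yaw, "fingers": fingers}, ...]. A call has 1 to 5 rows; each row shifts and turns the pose as measured when the row begins, along the tool's axes as they then stand; what a row does not reach is not made up. A row lasts 1/10 s, in which the tool goes at most 50 mm and 8.59 degrees, less where a joint would pass 70% of its speed; a pose out of reach is approached as far as the arm can. A call with a number of a shift or a turn outside -1 to 1 is refused whole. A call with a gripper value outside its range is refused whole. The fingers move at their own pace and stop on an object; "squeeze" is the grip in N (left out, the last holds). Time passes only in rows, so rows that do not move let the fingers close. It gives the time, the measured TCP pose, the force and the opening at its end, in the units of the state.
- manip.get_obs(): the state, without advancing time (a new reading comes with each control period).
- manip.camera(name): name is "scene" or "side" or "wrist"; returns a dict with "img" (384x512x3 uint8, blue, green, red), "fov_y" (degrees; the focal length in pixels is half the picture's height over the tangent of half this angle, whatever the lens; pixels are square), "cx", "cy" (the principal point, pixels), "R" (3x3) and "t" (3): a world point X has camera coordinates R X + t; the wrist camera has in their place "tool_from_camera" (4x4, takes a point from camera to tool coordinates, whose origin is the TCP and whose axes are the flange's). Camera axes: x right, y down, z forward; pixel columns grow to the right and rows downward; lengths in m; the calibration is good to about 2 mm. A picture is of the moment at which its call begins: read the wrist's pose just before it. There is no depth.
- manip.sign_off(): hands the job in, once; it reports no verdict.
Trained networks look in the newest picture that a camera, given by its name, has taken for a name from the list of things; names that differ only in an ending like _2 or _b are one class to them, and where a whole thing is asked for, a point or a joint stands for the part that bears it (a point fixed in the world has none). Each returns a list of dicts, best first, with "confidence" (0 to 1); they miss things now and then, are a little off and sometimes report something else, mostly with a low value. They report only what shows in the picture. A call takes as long as a camera call. They do not tell look-alikes from the thing itself.
- manip.look_for(camera, target): "point" ([x, y, z] in m, in world coordinates, good to about 4 mm: the middle of the surface that is visible of it).
- manip.outline_of(camera, target): "pixels" (384x512 bool, what is visible of it).
The state is a dict: "time_s": time; "joints": joint angles; "joint_velocities": joint speeds; "tau": joint torques, N m; "tcp_pos": TCP position; "tool_rot": TCP orientation; "ft_force": force on the tool from outside, world axes, zero at the start; "wrist_torque": the same for the moment, N m; "gripper_width": opening from 0.0 (shut) to 1.0 (fully open).
Only numpy, scipy, OpenCV 4.12 (cv2) and the standard library are available. Lean on these libraries where they do the work, as an engineer would, in place of code of your own. Each camera call takes 0.05 s, during which the arm holds its last target.

## Working session

There is one attempt and no reset: what is moved stays moved. The work goes in short steps, Python scripts to look and compute and a tool call to move; the robot and the scene stay as the last step left them, time stands still between calls to the robot, and variables do not carry over. Pictures are saved under pics/ and viewed, and the job is handed in when it is done.

Besides the shell and the picture viewer there is one more tool, called after "Request:" as a command line: name --argument value ..., lists and objects as JSON in quotes. apply_moves: Moves the arm, as the interface text tells. Its arguments: {"type":"object","properties":{"targets":{"type":"array"},"squeeze":{"type":"number"}},"required":["targets"]}

```bash
mkdir -p pics; ls; cat > h.py <<'E'
import numpy as np, cv2
from plant import manip
np.set_printoptions(precision=4,suppress=True)
def proj(c,X):
    f=c["img"].shape[0]/2/np.tan(np.radians(c["fov_y"])/2)
    p=np.array(c["R"])@np.array(X)+np.array(c["t"]); return p[0]/p[2]*f+c["cx"],p[1]/p[2]*f+c["cy"]
def ray(c,u,v):
    f=c["img"].shape[0]/2/np.tan(np.radians(c["fov_y"])/2)
    R=np.array(c["R"]);o=-R.T@np.array(c["t"]);d=R.T@np.array([(u-c["cx"])/f,(v-c["cy"])/f,1]);return o,d/np.linalg.norm(d)
def onz(c,u,v,z):
    o,d=ray(c,u,v);return o+d*(z-o[2])/d[2]
def wristcam():
    ob=manip.get_obs();c=dict(manip.camera("wrist"))
    T=np.eye(4);T[:3,:3]=ob["tool_rot"];T[:3,3]=ob["tcp_pos"]
    M=np.linalg.inv(T@np.array(c["tool_from_camera"]));c["R"]=M[:3,:3];c["t"]=M[:3,3];return c,ob
E
python3 - <<'E'
from h import *
o=manip.get_obs();print(o)
for n in("scene","side","wrist"):
    c=manip.camera(n);cv2.imwrite(f"pics/{n}0.png",c["img"])
    print(n,{k:v for k,v in c.items() if k!="img"})
    for t in("pulley","boss","rack","seat","shaft_top","can","offcut"):
        print(t,[(np.round(d["point"],3),round(d["confidence"],2)) for d in manip.look_for(n,t)])
print(manip.pinch_z,manip.get_obs()["time_s"])
E
```

```text
pics
{'time_s': 0.0, 'joints': array([-79.4682,  26.8366,  -0.6629,  91.8786,   0.3433,  61.3867,
        -3.2269]), 'joint_velocities': array([-0.0202, -0.0374, -0.0149,  0.0713,  0.0302,  0.0327,  0.02  ]), 'tau': array([  0.0011, -52.056 ,  -0.0119, -24.3751,  -0.0565,   0.0173,
         0.0002]), 'tcp_pos': array([0.1461, 0.6328, 0.2137]), 'tool_rot': array([[-0.9744,  0.225 , -0.0003],
       [ 0.225 ,  0.9744, -0.0017],
       [-0.0001, -0.0017, -1.    ]]), 'ft_force': array([ 0.3012, -0.7839,  0.6736]), 'wrist_torque': array([ 0.0062, -0.0357,  0.024 ]), 'gripper_width': 0.9936963983745468}
scene {'fov_y': 50.633393507715034, 'cx': 255.1949759099387, 'cy': 190.96633040216489, 'R': array([[ 0.6263,  0.7792,  0.0233],
       [ 0.4773, -0.3596, -0.8018],
       [-0.6164,  0.5133, -0.5972]]), 't': array([-0.3941, -0.2016,  1.6164])}
pulley [(array([0.514, 0.453, 0.071]), 0.93), (array([0.657, 0.482, 0.071]), 0.91), (array([0.337, 0.195, 0.07 ]), 0.88), (array([0.325, 0.376, 0.069]), 0.74), (array([0.5  , 0.241, 0.106]), 0.69)]
boss [(array([0.334, 0.198, 0.071]), 0.78), (array([0.
[... 1020 characters left out ...]
seat [(array([ 0.545, -0.246,  0.062]), 0.77)]
shaft_top [(array([ 0.538, -0.246,  0.061]), 0.57)]
can [(array([0.666, 0.307, 0.059]), 0.65)]
offcut [(array([ 0.5  , -0.441,  0.038]), 0.83)]
wrist {'fov_y': 66.3206175582476, 'cx': 251.15318016309254, 'cy': 187.29599424759962, 'tool_from_camera': array([[-0.0004, -0.9544, -0.2985,  0.0858],
       [ 1.    , -0.    , -0.0013, -0.0003],
       [ 0.0012, -0.2985,  0.9544, -0.1706],
       [ 0.    ,  0.    ,  0.    ,  1.    ]])}
pulley [(array([0.48 , 0.481, 0.017]), 0.71)]
boss [(array([0.354, 0.417, 0.069]), 0.62), (array([0.475, 0.48 , 0.016]), 0.61)]
rack [(array([0.451, 0.345, 0.018]), 0.63)]
seat []
shaft_top []
can []
offcut []
-0.0187 1.2
```

View pics/scene0.png

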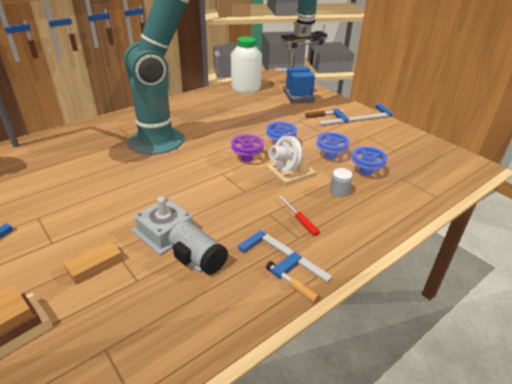

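View pics/side0.png

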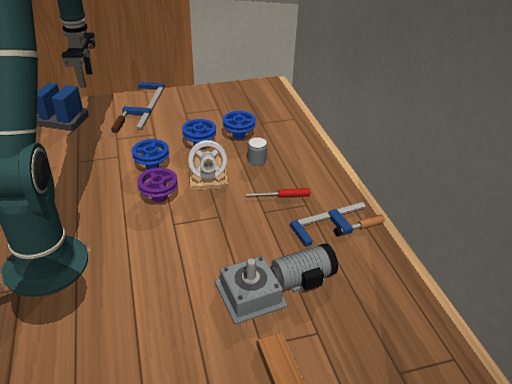

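View pics/wrist0.png

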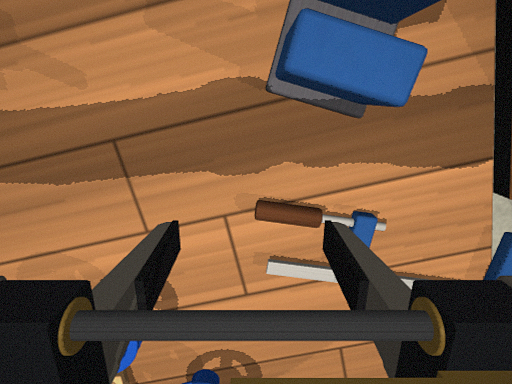

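```bash
python3 - <<'E'
import cv2
a=cv2.imread("pics/scene0.png")[120:220,230:400];b=cv2.imread("pics/side0.png")[125:225,120:290]
cv2.imwrite("pics/crop1.png",cv2.resize(cv2.vconcat([a,b]),None,fx=3,fy=3,interpolation=2))
E
```

```text
(no output)
```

View pics/crop1.png

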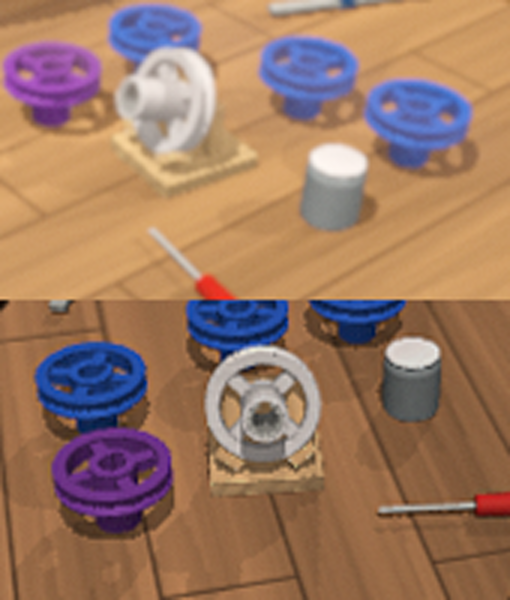

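Request:
apply_moves --targets '[{"translation":[0,0,-0.5],"yaw":1,"fingers":-1},{"translation":[0,0,-0.5],"yaw":1,"fingers":-1},{"translation":[0,0,-0.5],"yaw":1,"fingers":-1},{"translation":[0,0,-0.5],"yaw":1,"fingers":-1},{"translation":[0,0,-0.5],"yaw":1,"fingers":-1}]'

```text
time_s: 1.7
tcp_pos: [0.1459, 0.6313, 0.3138]
tool_rot: [[-0.66, 0.751, -0.002], [0.751, 0.66, -0.008], [-0.005, -0.007, -1.0]]
ft_force: [-0.7, -0.1, 1.2]
gripper_width: 1.001
```

Request:
apply_moves --targets '[{"translation":[0,0,0],"yaw":1,"fingers":-1},{"translation":[0,0,0],"yaw":1,"fingers":-1},{"translation":[0,0,0],"yaw":1,"fingers":-1},{"translation":[0,0,0],"yaw":1,"fingers":-1},{"translation":[0,0,0],"yaw":1,"fingers":-1}]'

```text
time_s: 2.2
tcp_pos: [0.1461, 0.6331, 0.3189]
tool_rot: [[-0.096, 0.995, -0.001], [0.995, 0.096, 0.0], [0.0, -0.001, -1.0]]
ft_force: [0.3, -0.3, 0.6]
gripper_width: 0.999
```

Request:
apply_moves --targets '[{"translation":[-0.95,0.63,0],"yaw":0,"fingers":-1},{"translation":[-0.95,0.63,0],"yaw":0,"fingers":-1},{"translation":[-0.95,0.63,0],"yaw":0,"fingers":-1},{"translation":[-0.95,0.63,0],"yaw":0,"fingers":-1},{"translation":[-0.95,0.63,0],"yaw":0,"fingers":-1}]'

```text
time_s: 2.7
tcp_pos: [0.2872, 0.4557, 0.3167]
tool_rot: [[-0.107, 0.994, -0.003], [0.994, 0.107, 0.001], [0.001, -0.003, -1.0]]
ft_force: [1.4, 0.2, -0.1]
gripper_width: 1.0
```

Request:
apply_moves --targets '[{"translation":[-0.95,0.63,0],"yaw":0,"fingers":-1},{"translation":[-0.95,0.63,0],"yaw":0,"fingers":-1},{"translation":[-0.95,0.63,0],"yaw":0,"fingers":-1},{"translation":[-0.95,0.63,0],"yaw":0,"fingers":-1},{"translation":[-0.95,0.63,0],"yaw":0,"fingers":-1}]'

```text
time_s: 3.2
tcp_pos: [0.4375, 0.2724, 0.3176]
tool_rot: [[-0.109, 0.994, -0.002], [0.994, 0.109, 0.005], [0.005, -0.001, -1.0]]
ft_force: [0.6, 0.8, 0.4]
gripper_width: 1.0
```

Request:
apply_moves --targets '[{"translation":[-0.84,0.57,0],"yaw":0.5,"fingers":-1},{"translation":[-0.84,0.57,0],"yaw":0.4,"fingers":-1},{"translation":[0,0,0],"yaw":0,"fingers":-1},{"translation":[0,0,0],"yaw":0,"fingers":-1}]'

```text
time_s: 3.6
tcp_pos: [0.4937, 0.1991, 0.3186]
tool_rot: [[0.015, 1.0, 0.002], [1.0, -0.015, 0.006], [0.006, 0.002, -1.0]]
ft_force: [-0.7, 1.2, -0.6]
gripper_width: 0.998
```

```bash
python3 - <<'E'
from h import *
c,ob=wristcam();cv2.imwrite("pics/wrist1.png",c["img"]);np.savez("w1.npz",**c)
print(ob["tcp_pos"],ob["joints"])
for t in("pulley","boss","rack"):
    print(t,[(np.round(d["point"],3),round(d["confidence"],2)) for d in manip.look_for("wrist",t)])
E
```

```text
[0.4937 0.1991 0.3186] [-53.7634   9.8649  32.6456 102.9632  -5.9705  68.5834 -20.2205]
pulley [(array([0.326, 0.209, 0.069]), 0.91), (array([0.316, 0.369, 0.076]), 0.79), (array([0.486, 0.245, 0.12 ]), 0.61), (array([ 0.822, -0.007,  0.017]), 0.61)]
boss [(array([0.324, 0.21 , 0.071]), 0.79), (array([0.318, 0.361, 0.069]), 0.73), (array([0.485, 0.243, 0.122]), 0.64), (array([ 0.819, -0.008,  0.017]), 0.24)]
rack [(array([0.495, 0.305, 0.023]), 0.9)]
```

View pics/wrist1.png

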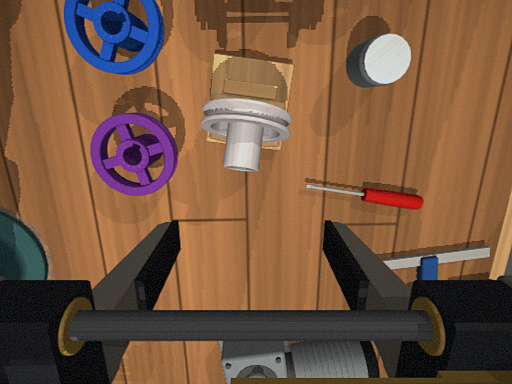

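```bash
cat > fit.py <<'E'
from h import *
from scipy.optimize import minimize
th=np.linspace(0,2*np.pi,48,endpoint=False)
def circ(r,z): return np.stack([r*np.cos(th),r*np.sin(th),0*th+z],1)
W=np.vstack([circ(.06,0),circ(.06,.024)]);B=np.vstack([circ(.024,.02),circ(.024,.074)])
def Rp(psi,tilt):
    z=np.array([np.cos(psi)*np.cos(tilt),np.sin(psi)*np.cos(tilt),np.sin(tilt)])
    x=np.array([-np.cos(psi)*np.sin(tilt),-np.sin(psi)*np.sin(tilt),np.cos(tilt)])
    return np.stack([x,np.cross(z,x),z],1)
def pr(c,X):
    f=192/np.tan(np.radians(c["fov_y"])/2);p=X@np.array(c["R"]).T+np.array(c["t"])
    return p[:,:2]/p[:,2:]*f+[float(c["cx"]),float(c["cy"])]
def sil(c,o,R,S=4):
    m=np.zeros((384*S,512*S),np.uint8)
    for P in(W,B):
        h=cv2.convexHull((pr(c,P@R.T+o)*S).astype(np.float32)).astype(np.int32);cv2.fillConvexPoly(m,h,255)
    return cv2.resize(m,(512,384),interpolation=cv2.INTER_AREA)/255.
E
python3 - <<'E'
from fit import *
views={}
for n in("wrist","scene","side"):
    if n=="wrist": c,ob=wristcam()
    else: c=manip.camera(n)
    best=None
    for d in manip.outline_of(n,"pulley"):
        m=d["pixels"]; hsv=cv2.cvtColor(c["img"],cv2.COLOR_BGR2HSV); s=np.median(hsv[m][:,1])
        print(n,round(d["confidence"],2),m.sum(),s,np.argwhere(m).mean(0))
        if s<70 and best is None: best=m
    if best is None: continue
    k,_=cv2.findContours(best.astype(np.uint8),cv2.RETR_EXTERNAL,cv2.CHAIN_APPROX_NONE)
    f=np.zeros((384,512),np.uint8);cv2.drawContours(f,k,-1,1,-1);views[n]=(c,f.astype(float))
def cost(p,vs):
    o=np.array([p[0],p[1],.083]);R=Rp(p[2],np.radians(20));return sum(np.abs(sil(c,o,R)-m).sum()/m.sum() for c,m in vs)
for names in [list(views)]+[[n] for n in views]:
    vs=[views[n] for n in names];b=None
    for ps in(-110,-90,-70):
        r=minimize(cost,[.49,.25,np.radians(ps)],args=(vs,),method="Nelder-Mead",options=dict(initial_simplex=np.array([[.49,.25,np.radians(ps)],[.51,.25,np.radians(ps)],[.49,.27,np.radians(ps)],[.49,.25,np.radians(ps+12)]])))
        if b is None or r.fun<b.fun:b=r
    print(names,b.x[:2],np.degrees(b.x[2]),b.fun)
    if len(names)>1: B0=b.x
np.save("p0.npy",B0)
c,m=views["wrist"];i=c["img"].copy();s=sil(c,np.array([B0[0],B0[1],.083]),Rp(B0[2],np.radians(20)))
k,_=cv2.findContours((s>.5).astype(np.uint8),0,2);cv2.drawContours(i,k,-1,(0,0,255),1)
cv2.imwrite("pics/ov1.png",cv2.resize(i[60:200,150:340],None,fx=4,fy=4,interpolation=2))
print(manip.get_obs()["time_s"])
E
```

```text
wrist 0.95 4914 162.0 [153.7359 134.7316]
wrist 0.9 4230 19.0 [129.6752 245.5073]
wrist 0.88 5431 209.0 [ 34.2182 116.6467]
scene 0.94 443 122.0 [129.4808 280.6953]
scene 0.92 689 130.0 [158.8113 368.8171]
scene 0.77 604 94.0 [143.4089 332.1142]
scene 0.73 646 129.5 [145.3204 247.0759]
scene 0.6 744 20.0 [151.8562 286.168 ]
scene 0.42 3824 7.0 [237.12   180.4365]
side 0.96 946 17.0 [159.9683 206.8383]
side 0.84 695 199.0 [123.2446 238.177 ]
side 0.65 896 199.0 [152.6083 149.3594]
side 0.64 632 203.0 [130.1551 198.5823]
side 0.62 1021 158.0 [183.5955 156.8335]
['wrist', 'scene', 'side'] [0.4903 0.26  ] -99.27461709077124 0.2531210500497926
['wrist'] [0.4893 0.2601] -98.43534793595916 0.05146989292170769
['scene'] [0.4893 0.2649] -104.19440761443398 0.12009549933963223
['side'] [0.4863 0.2589] -77.1324741754596 0.032196010934494285
4.1
```

View pics/ov1.png

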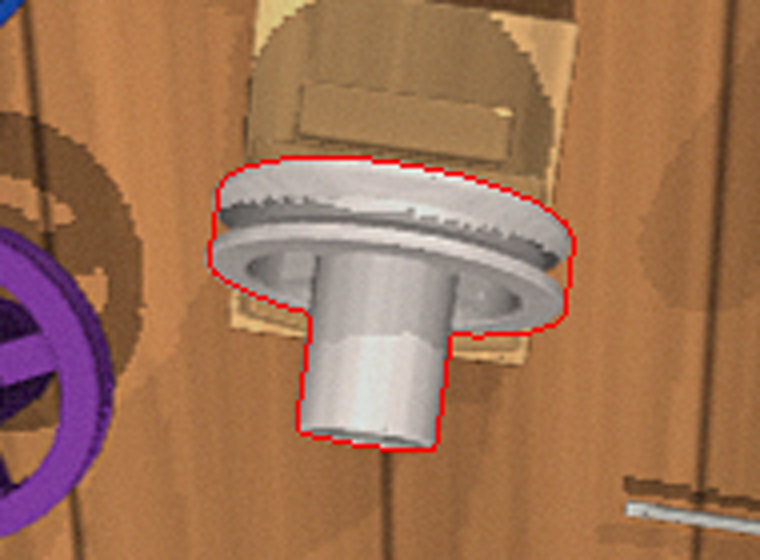

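Request:
apply_moves --targets '[{"translation":[0.08,-0.15,0.5],"yaw":0.6,"fingers":-1},{"translation":[0,-0.15,0.8],"yaw":0.56,"fingers":-1},{"translation":[0,0,0.8],"yaw":0,"fingers":-1},{"translation":[0,0,0.8],"yaw":0,"fingers":-1},{"translation":[0,0,0],"yaw":0,"fingers":-1}]' --squeeze 12

```text
time_s: 4.6
tcp_pos: [0.4821, 0.2067, 0.2007]
tool_rot: [[0.155, 0.988, 0.006], [0.988, -0.155, 0.009], [0.009, 0.005, -1.0]]
ft_force: [-0.2, -0.5, 0.9]
gripper_width: 0.997
```

Request:
apply_moves --targets '[{"translation":[-0.06,0,0.8],"yaw":0,"fingers":-1},{"translation":[0,0,0.8],"yaw":0,"fingers":-1},{"translation":[0,0,0.7],"yaw":0,"fingers":-1},{"translation":[0,0,0.6],"yaw":0,"fingers":-1},{"translation":[0,0,0],"yaw":0,"fingers":-1}]'

```text
time_s: 5.1
tcp_pos: [0.488, 0.2094, 0.0883]
tool_rot: [[0.152, 0.988, 0.015], [0.988, -0.152, 0.015], [0.017, 0.012, -1.0]]
ft_force: [0.5, 0.2, 0.2]
gripper_width: 0.998
```

```bash
python3 - <<'E'
from h import *
c,ob=wristcam();print(ob["tcp_pos"])
d=manip.camera("side")["img"][90:240,120:300]
cv2.imwrite("pics/g1.png",cv2.vconcat([cv2.resize(c["img"],(400,300)),cv2.resize(d,(400,300))]))
E
```

```text
[0.488  0.2094 0.0883]
```

View pics/g1.png

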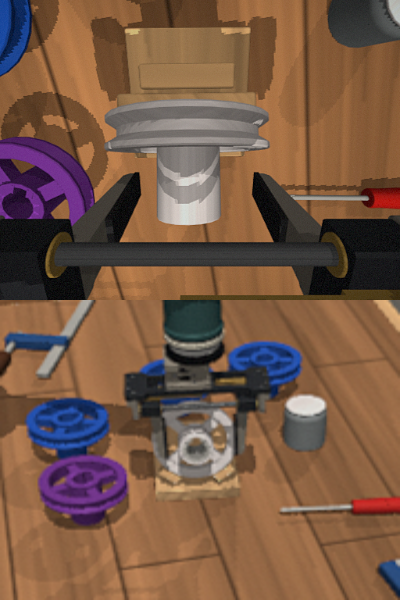

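Request:
apply_moves --targets '[{"translation":[-0.15,-0.145,0.08],"yaw":0,"fingers":-1},{"translation":[0,0,0],"yaw":0,"fingers":1},{"translation":[0,0,0],"yaw":0,"fingers":1},{"translation":[0,0,0],"yaw":0,"fingers":1},{"translation":[0,0,0],"yaw":0,"fingers":1}]' --squeeze 50

```text
time_s: 5.7
tcp_pos: [0.4863, 0.2066, 0.0931]
tool_rot: [[0.152, 0.988, 0.027], [0.988, -0.153, 0.024], [0.027, 0.023, -0.999]]
ft_force: [0.0, 0.2, -0.6]
gripper_width: 0.672
```

Request:
apply_moves --targets '[{"translation":[0,0,0],"yaw":0,"fingers":1},{"translation":[0,0,0],"yaw":0,"fingers":1},{"translation":[0,0,0],"yaw":0,"fingers":1}]'

```text
time_s: 6.0
tcp_pos: [0.4817, 0.2072, 0.0928]
tool_rot: [[0.15, 0.988, 0.017], [0.988, -0.151, 0.024], [0.026, 0.014, -1.0]]
ft_force: [3.0, -1.1, 0.8]
gripper_width: 0.518
```

```bash
python3 - <<'E'
from h import *
for _ in range(1):
    ob=manip.get_obs();print(ob["tcp_pos"],ob["joints"],ob["joint_velocities"],ob["ft_force"]);print(ob["tool_rot"])
c,ob=wristcam();cv2.imwrite("pics/g2.png",c["img"]);ob=manip.get_obs();print(ob["tcp_pos"],ob["joints"],ob["joint_velocities"])
E
```

```text
[0.4817 0.2072 0.0928] [-48.8127  25.2124  27.5473 117.4228 -19.1705  40.0345 -17.6027] [-0.043  -0.1436 -0.0656 -0.0536  0.0459  0.3439 -0.1382] [ 2.9951 -1.0835  0.769 ]
[[ 0.1503  0.9885  0.0174]
 [ 0.9883 -0.1507  0.0235]
 [ 0.0259  0.0137 -0.9996]]
[0.4817 0.2072 0.0928] [-48.811   25.2174  27.5526 117.4186 -19.1771  40.0399 -17.6079] [ 0.1052  0.1272  0.1    -0.0315 -0.1526  0.2468 -0.1239]
```

View pics/g2.png

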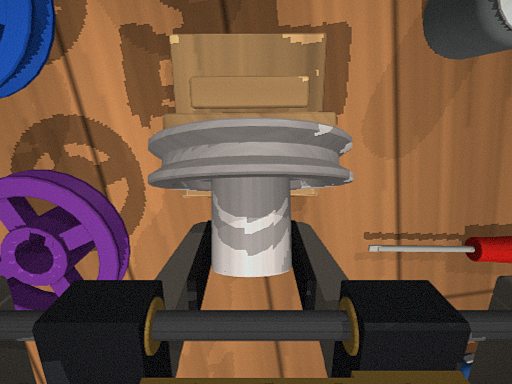

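Request:
apply_moves --targets '[{"translation":[0,0,-0.4],"yaw":0,"fingers":1},{"translation":[0,0,-0.7],"yaw":0,"fingers":1},{"translation":[0,0,-0.8],"yaw":0,"fingers":1},{"translation":[0,0,-0.8],"yaw":0,"fingers":1},{"translation":[0,0,-0.8],"yaw":0,"fingers":1}]'

```text
time_s: 6.55
tcp_pos: [0.4716, 0.1991, 0.2259]
tool_rot: [[0.151, 0.988, -0.003], [0.988, -0.151, 0.006], [0.005, -0.004, -1.0]]
ft_force: [-0.7, 0.2, -7.9]
gripper_width: 0.517
```

```bash
python3 - <<'E'
from h import *
c,ob=wristcam();print(ob["tcp_pos"],ob["joints"])
d=manip.camera("side")["img"][60:240,100:340];e=manip.camera("scene")["img"][60:240,200:440]
cv2.imwrite("pics/g3.png",cv2.vconcat([cv2.resize(d,(480,300)),cv2.resize(e,(480,300))]))
E
```

```text
[0.4716 0.1991 0.2259] [-54.612   13.3809  32.9715 112.0045  -9.0609  57.0859 -26.0964]
```

View pics/g3.png

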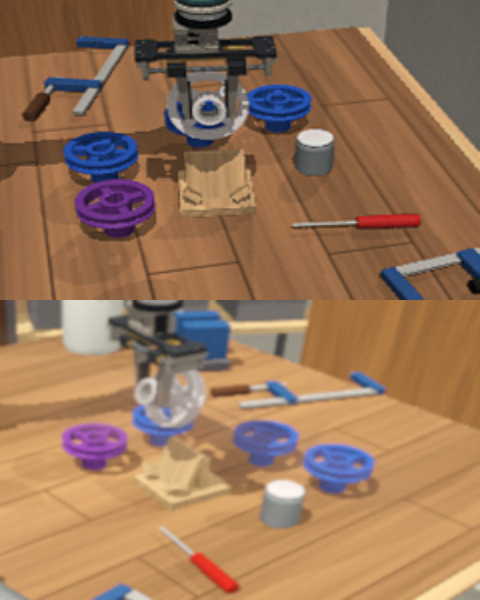

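Request:
apply_moves --targets '[{"translation":[-0.6,0.05,0],"yaw":0,"fingers":1},{"translation":[-0.9,0.1,0],"yaw":0,"fingers":1},{"translation":[-1,0.1,0],"yaw":0,"fingers":1},{"translation":[-1,0.1,0],"yaw":0,"fingers":1},{"translation":[-1,0.1,0],"yaw":0,"fingers":1}]'

```text
time_s: 7.2
tcp_pos: [0.4566, 0.0194, 0.2119]
tool_rot: [[0.136, 0.991, -0.016], [0.991, -0.136, 0.001], [-0.001, -0.016, -1.0]]
ft_force: [1.3, -0.1, -8.1]
gripper_width: 0.517
```

Request:
apply_moves --targets '[{"translation":[-0.5,0,0.3],"yaw":0,"fingers":1},{"translation":[0,0,0],"yaw":0,"fingers":1},{"translation":[0,0,0],"yaw":0,"fingers":1}]' --squeeze 18

```text
time_s: 7.5
tcp_pos: [0.4484, -0.0075, 0.1935]
tool_rot: [[0.146, 0.989, -0.025], [0.989, -0.146, -0.004], [-0.008, -0.025, -1.0]]
ft_force: [-0.5, -2.1, -7.6]
gripper_width: 0.525
```

```bash
cat > v.py <<'E'
import sys
from fit import *
c=manip.camera("side");e=manip.camera("scene")
ob=manip.get_obs();P=ob["tcp_pos"]
out=[]
for k in(c,e):
    u,v=proj(k,P);u=int(np.clip(u,90,420));v=int(np.clip(v,60,320));out.append(cv2.resize(k["img"][v-60:v+60,u-80:u+80],(480,300*360//300),interpolation=2)[:300])
cv2.imwrite(f"pics/{sys.argv[1]}.png",cv2.vconcat(out));print(ob["time_s"],P,ob["ft_force"],ob["gripper_width"],ob["joints"])
E
python3 v.py g4
```

```text
7.6 [ 0.4488 -0.006   0.1941] [-0.7897  1.0303 -7.3148] 0.5232468554064885 [-39.2777  10.2203  40.1668 121.0948  -8.069   52.7627  -2.7991]
```

View pics/g4.png

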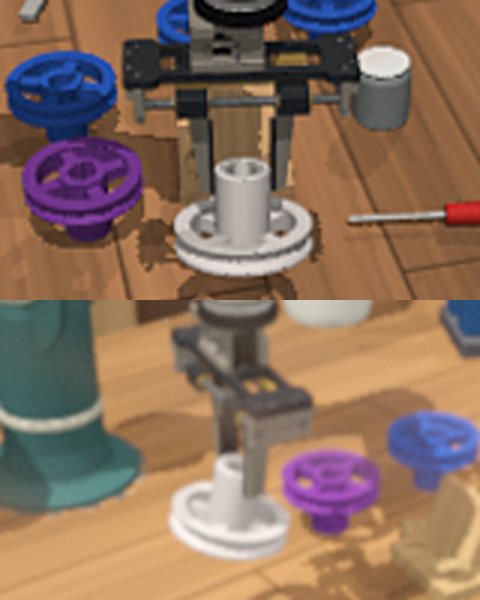

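Request:
apply_moves --targets '[{"translation":[0,0,0.6],"yaw":0,"fingers":1},{"translation":[0,0,0.8],"yaw":0,"fingers":1},{"translation":[0,0,0.8],"yaw":0,"fingers":1},{"translation":[0,0,0.5],"yaw":0,"fingers":1},{"translation":[0,0,0],"yaw":0,"fingers":1}]'

```text
time_s: 8.1
tcp_pos: [0.4516, 0.004, 0.0835]
tool_rot: [[0.13, 0.991, -0.017], [0.991, -0.13, 0.003], [0.0, -0.017, -1.0]]
ft_force: [-0.5, 0.2, -7.9]
gripper_width: 0.52
```

```bash
python3 v.py g5
```

```text
8.2 [0.4535 0.0035 0.0857] [ 0.6831  0.1639 -7.5652] 0.5244832679057648 [-33.5096  22.0777  34.5755 125.6035 -20.3896  38.4556   7.914 ]
```

View pics/g5.png

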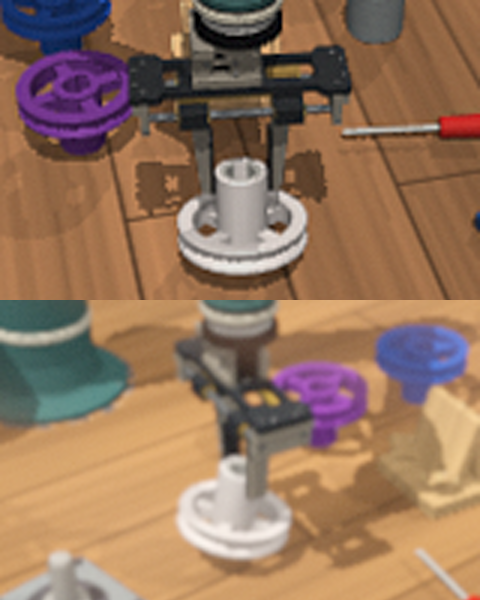

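Request:
apply_moves --targets '[{"translation":[0,0,0.4],"yaw":0,"fingers":1},{"translation":[0,0,0.25],"yaw":0,"fingers":1},{"translation":[0,0,0],"yaw":0,"fingers":1}]'

```text
time_s: 8.5
tcp_pos: [0.458, 0.0048, 0.0633]
tool_rot: [[0.128, 0.992, -0.003], [0.992, -0.128, 0.005], [0.004, -0.004, -1.0]]
ft_force: [-0.6, -0.3, -7.1]
gripper_width: 0.523
```

Request:
apply_moves --targets '[{"translation":[0,0,0.2],"yaw":0,"fingers":1},{"translation":[0,0,0],"yaw":0,"fingers":1}]'

```text
time_s: 8.7
tcp_pos: [0.46, 0.0046, 0.0568]
tool_rot: [[0.128, 0.992, 0.001], [0.992, -0.128, 0.005], [0.006, 0.0, -1.0]]
ft_force: [-0.2, 0.8, -7.7]
gripper_width: 0.52
```

Request:
apply_moves --targets '[{"translation":[0,0,0.2],"yaw":0,"fingers":1},{"translation":[0,0,0],"yaw":0,"fingers":1}]'

```text
time_s: 8.9
tcp_pos: [0.4615, 0.0051, 0.0507]
tool_rot: [[0.128, 0.992, 0.003], [0.992, -0.128, 0.008], [0.008, 0.002, -1.0]]
ft_force: [0.3, 0.4, -7.1]
gripper_width: 0.526
```

Request:
apply_moves --targets '[{"translation":[0,0,0.2],"yaw":0,"fingers":1},{"translation":[0,0,0],"yaw":0,"fingers":1}]'

```text
time_s: 9.1
tcp_pos: [0.4625, 0.0061, 0.0445]
tool_rot: [[0.128, 0.992, 0.005], [0.992, -0.128, 0.011], [0.012, 0.003, -1.0]]
ft_force: [-0.2, 0.1, -7.7]
gripper_width: 0.526
```

Request:
apply_moves --targets '[{"translation":[0,0,0.15],"yaw":0,"fingers":1},{"translation":[0,0,0],"yaw":0,"fingers":1}]'

```text
time_s: 9.3
tcp_pos: [0.4634, 0.007, 0.0398]
tool_rot: [[0.128, 0.992, 0.006], [0.992, -0.128, 0.014], [0.015, 0.004, -1.0]]
ft_force: [-0.7, 0.7, -7.3]
gripper_width: 0.522
```

Request:
apply_moves --targets '[{"translation":[0,0,0.15],"yaw":0,"fingers":1},{"translation":[0,0,0],"yaw":0,"fingers":1}]'

```text
time_s: 9.5
tcp_pos: [0.4641, 0.0079, 0.0351]
tool_rot: [[0.127, 0.992, 0.007], [0.992, -0.127, 0.017], [0.018, 0.005, -1.0]]
ft_force: [-0.0, 0.6, -7.9]
gripper_width: 0.526
```

```bash
python3 v.py g6
```

```text
9.6 [0.4642 0.0079 0.0348] [ 0.9605 -0.1964 -5.0121] 0.5275654137891927 [-28.3433  27.9398  28.8301 125.9922 -27.4649  31.6012  14.0398]
```

View pics/g6.png

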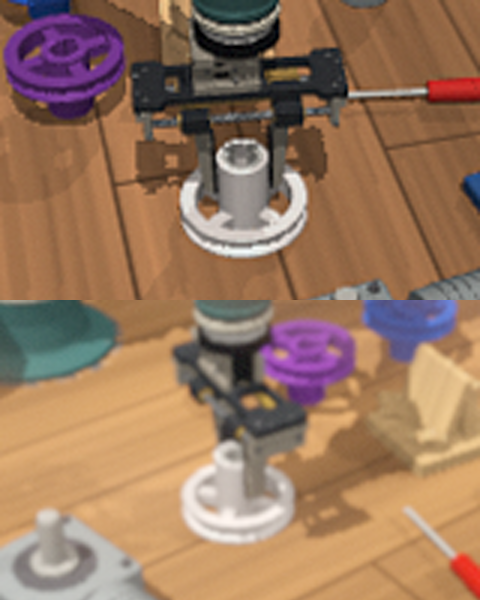

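Request:
apply_moves --targets '[{"translation":[0,0,0.1],"yaw":0,"fingers":1},{"translation":[0,0,0],"yaw":0,"fingers":1}]'

```text
time_s: 9.8
tcp_pos: [0.4643, 0.0084, 0.0319]
tool_rot: [[0.127, 0.992, 0.006], [0.992, -0.127, 0.019], [0.019, 0.004, -1.0]]
ft_force: [0.5, -0.5, -7.8]
gripper_width: 0.523
```

Request:
apply_moves --targets '[{"translation":[0,0,0.12],"yaw":0,"fingers":1},{"translation":[0,0,0],"yaw":0,"fingers":1}]'

```text
time_s: 10.0
tcp_pos: [0.4645, 0.0089, 0.0282]
tool_rot: [[0.127, 0.992, 0.006], [0.992, -0.127, 0.021], [0.021, 0.004, -1.0]]
ft_force: [0.2, -0.6, -8.2]
gripper_width: 0.529
```

Request:
apply_moves --targets '[{"translation":[0,0,0.12],"yaw":0,"fingers":1},{"translation":[0,0,0],"yaw":0,"fingers":1}]'

```text
time_s: 10.2
tcp_pos: [0.4649, 0.0094, 0.0244]
tool_rot: [[0.127, 0.992, 0.007], [0.992, -0.127, 0.023], [0.023, 0.004, -1.0]]
ft_force: [0.2, -1.0, -7.5]
gripper_width: 0.52
```

```bash
python3 v.py g7
```

```text
10.3 [0.4651 0.0094 0.0242] [-0.3123 -0.2377 -0.5371] 0.5221654703369857 [-27.0812  29.1345  27.3957 125.9574 -28.9249  30.4743  15.3502]
```

View pics/g7.png

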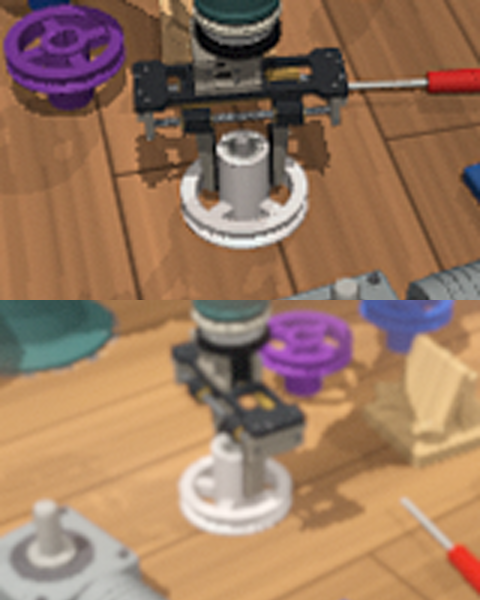

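Request:
apply_moves --targets '[{"translation":[0,0,0],"yaw":0,"fingers":1},{"translation":[0,0,0],"yaw":0,"fingers":1}]'

```text
time_s: 10.5
tcp_pos: [0.4651, 0.0094, 0.0242]
tool_rot: [[0.127, 0.992, 0.006], [0.992, -0.127, 0.022], [0.023, 0.003, -1.0]]
ft_force: [-1.8, -1.2, 3.4]
gripper_width: 0.523
```

Contact with the bench; opening slowly while still.

Request:
apply_moves --targets '[{"translation":[0,0,0],"yaw":0,"fingers":-0.2},{"translation":[0,0,0],"yaw":0,"fingers":-0.4},{"translation":[0,0,0],"yaw":0,"fingers":-0.4},{"translation":[0,0,-0.4],"yaw":0,"fingers":-0.6},{"translation":[0,0,-0.6],"yaw":0,"fingers":-0.6}]'

```text
time_s: 11.0
tcp_pos: [0.4653, 0.0084, 0.0632]
tool_rot: [[0.127, 0.992, 0.006], [0.992, -0.127, 0.02], [0.021, 0.003, -1.0]]
ft_force: [0.3, -0.0, 0.1]
gripper_width: 0.797
```

Request:
apply_moves --targets '[{"translation":[0,0,-0.8],"yaw":0,"fingers":-1},{"translation":[0,0,-0.8],"yaw":0,"fingers":-1},{"translation":[0,0,-0.8],"yaw":0,"fingers":-1},{"translation":[0,0,-0.8],"yaw":0,"fingers":-1},{"translation":[0,0,0],"yaw":0,"fingers":-1}]'

```text
time_s: 11.5
tcp_pos: [0.4666, 0.0056, 0.1981]
tool_rot: [[0.127, 0.992, 0.012], [0.992, -0.127, 0.02], [0.022, 0.009, -1.0]]
ft_force: [0.4, -0.4, -0.1]
gripper_width: 1.002
```

```bash
python3 - <<'E'
from h import *
c,ob=wristcam();cv2.imwrite("pics/w3.png",c["img"]);print(ob["tcp_pos"],ob["joints"],ob["gripper_width"])
for t in("pulley","boss","seat","shaft_top"):
    print(t,[(np.round(d["point"],3),round(d["confidence"],2)) for d in manip.look_for("wrist",t)])
E
```

```text
[0.4666 0.0056 0.1981] [-39.6829  10.5533  40.2579 120.1498 -10.1923  51.5356  -0.9173] 1.0017075378948506
pulley [(array([ 0.467, -0.001,  0.025]), 0.89), (array([0.329, 0.173, 0.072]), 0.6)]
boss [(array([0.464, 0.005, 0.025]), 0.83), (array([0.334, 0.178, 0.073]), 0.79), (array([ 0.518, -0.192,  0.056]), 0.67)]
seat [(array([ 0.521, -0.194,  0.063]), 0.81)]
shaft_top [(array([ 0.513, -0.192,  0.058]), 0.91)]
```

View pics/w3.png

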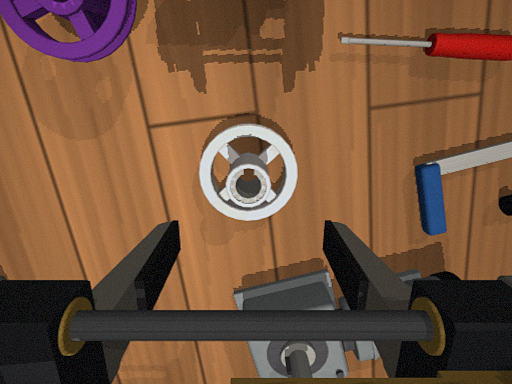

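```bash
python3 - <<'E'
from h import *
a=cv2.imread("pics/scene0.png")[180:280,120:240];b=cv2.imread("pics/side0.png")[235:335,200:320];c=cv2.imread("pics/w3.png")[115:225,190:310]
cv2.imwrite("pics/crop2.png",cv2.vconcat([cv2.hconcat([cv2.resize(x,(390,290),interpolation=2) for x in(a,b)]),cv2.resize(c,(780,300) if 0 else (390,300),interpolation=2).repeat(2,1)]))
E
```

```text
(no output)
```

View pics/crop2.png

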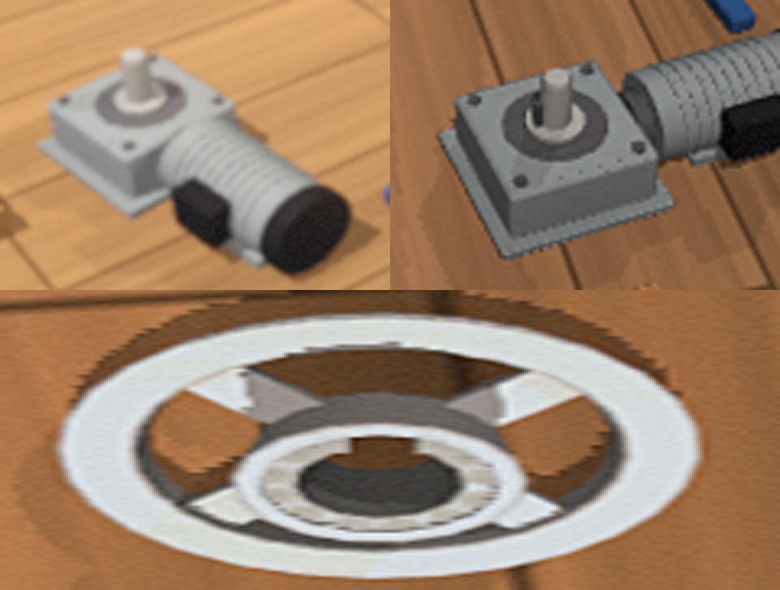

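```bash
python3 - <<'E'
from h import *
c=manip.camera("scene");s=manip.camera("side")
print(onz(c,160.9,199,.122),onz(s,251.4,260.9,.122),manip.get_obs()["time_s"])
E
```

```text
[ 0.4989 -0.2319  0.122 ] [ 0.4995 -0.2317  0.122 ] 11.85
```

Request:
apply_moves --targets '[{"translation":[-0.6,0.2,-0.3],"yaw":0,"fingers":-1},{"translation":[-0.9,0.23,-0.2],"yaw":0,"fingers":-1},{"translation":[-0.95,0.25,-0.2],"yaw":0,"fingers":-1},{"translation":[-0.95,0.25,-0.2],"yaw":0,"fingers":-1},{"translation":[-0.95,0.25,-0.1],"yaw":0,"fingers":-1}]'

```text
time_s: 12.35
tcp_pos: [0.4872, -0.1734, 0.2265]
tool_rot: [[0.114, 0.993, -0.009], [0.993, -0.114, 0.016], [0.015, -0.011, -1.0]]
ft_force: [0.1, 0.5, 0.4]
gripper_width: 0.999
```

Request:
apply_moves --targets '[{"translation":[-0.95,0.25,0],"yaw":0,"fingers":-1},{"translation":[-0.95,0.25,0],"yaw":0,"fingers":-1},{"translation":[0,0,0],"yaw":0,"fingers":-1},{"translation":[0,0,0],"yaw":0,"fingers":-1}]'

```text
time_s: 12.75
tcp_pos: [0.4963, -0.2607, 0.2218]
tool_rot: [[0.123, 0.992, -0.015], [0.992, -0.123, 0.013], [0.011, -0.016, -1.0]]
ft_force: [-0.1, 0.6, -0.4]
gripper_width: 0.998
```

```bash
python3 - <<'E'
from h import *
c,ob=wristcam();cv2.imwrite("pics/w4.png",c["img"]);np.savez("w4.npz",**c);print(ob["tcp_pos"],ob["joints"],ob["tool_rot"])
E
```

```text
[ 0.4963 -0.2607  0.2218] [-11.2766  22.1737  45.7114 105.6044 -18.1979  60.9247  34.5469] [[ 0.1233  0.9923 -0.0148]
 [ 0.9923 -0.1231  0.0128]
 [ 0.0109 -0.0162 -0.9998]]
```

View pics/w4.png

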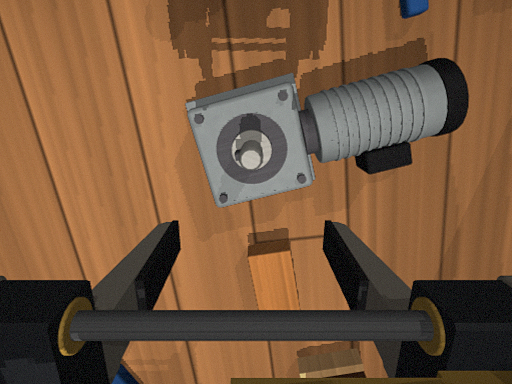

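```bash
python3 - <<'E'
import cv2
a=cv2.imread("pics/w4.png")[115:190,210:290]
cv2.imwrite("pics/crop3.png",cv2.resize(a,None,fx=8,fy=8,interpolation=cv2.INTER_CUBIC))
E
```

```text
(no output)
```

View pics/crop3.png

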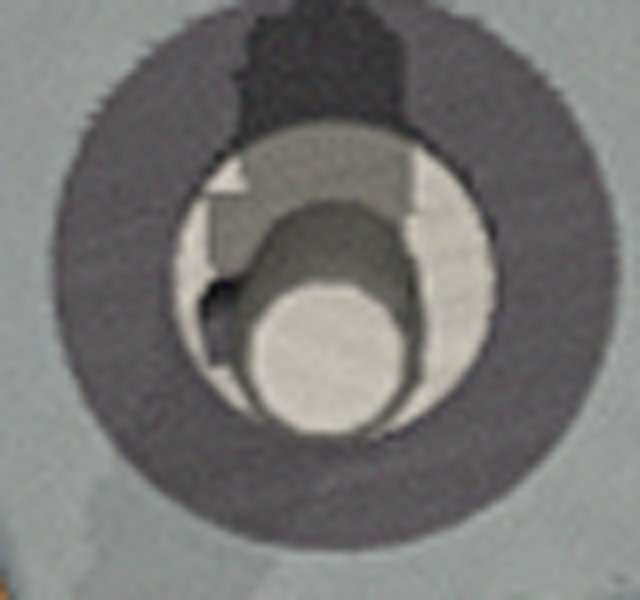

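```bash
cat > key.py <<'E'
from fit import *
def overlay(npz,img,sx,sy,angs,crop,name,F=8):
    c=dict(np.load(npz));i=cv2.imread(img);y0,y1,x0,x1=crop
    tiles=[]
    for a in angs:
        t=cv2.resize(i[y0:y1,x0:x1],None,fx=F,fy=F,interpolation=cv2.INTER_CUBIC)
        def dr(P,col):
            p=((pr(c,P+[sx,sy,0])-[x0,y0]+.5)*F).astype(np.int32);cv2.polylines(t,[p],True,col,1)
        dr(circ(.012,.07),(0,255,255));dr(circ(.022,.07),(0,255,0));dr(circ(.009,.122),(255,0,0))
        r=np.radians(a);u=np.array([np.cos(r),np.sin(r),0]);v=np.array([-u[1],u[0],0])
        for z,col in((.095,(0,0,255)),(.07,(255,0,255))):
            dr(np.array([u*.012+v*.004,u*.017+v*.004,u*.017-v*.004,u*.012-v*.004])+[0,0,z],col)
        cv2.putText(t,str(a),(5,15),0,.5,(255,255,255));tiles.append(t)
    cv2.imwrite(name,cv2.hconcat(tiles))
E
python3 - <<'E'
from key import *
c=dict(np.load("w4.npz"))
print(onz(c,210+333/8-.5,115+280/8-.5,.07),onz(c,210+328/8-.5,115+357/8-.5,.122))
p=onz(c,210+333/8-.5,115+280/8-.5,.07)
q=onz(c,210+328/8-.5,115+357/8-.5,.122);m=(p+q)/2
overlay("w4.npz","pics/w4.png",m[0],m[1],[170,185],(122,182,222,282),"pics/k1.png",6)
overlay("w4.npz","pics/w4.png",m[0],m[1],[177],(122,182,222,282),"pics/k2.png",10)
E
```

```text
[ 0.4964 -0.2316  0.07  ] [ 0.4966 -0.232   0.122 ]
```

View pics/k1.png

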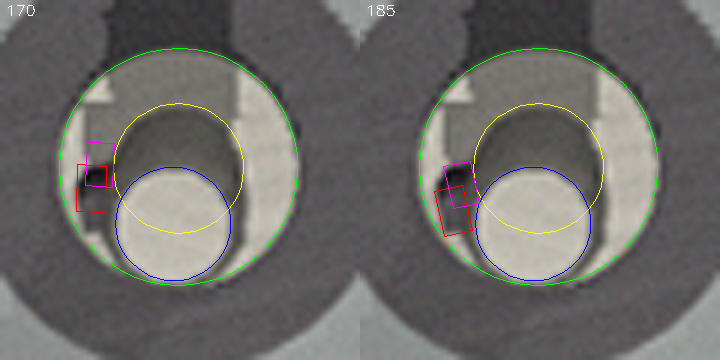

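View pics/k2.png

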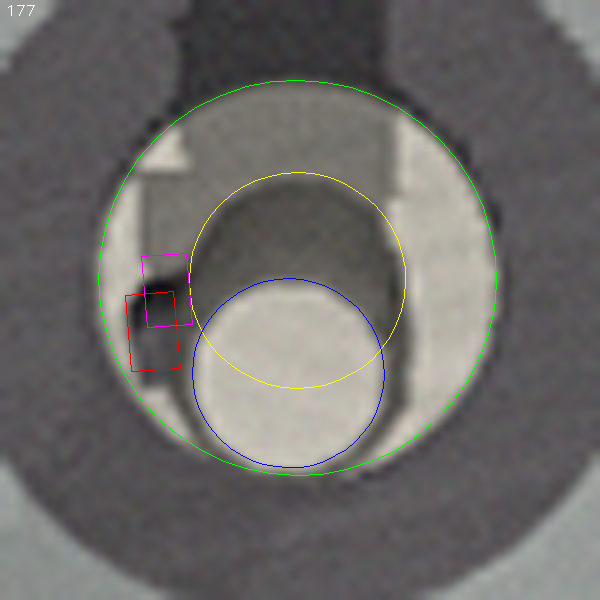

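```bash
python3 - <<'E'
from key import *
overlay("w4.npz","pics/w4.png",.4965,-.2318,[180,184,188],(140,172,230,256),"pics/k3.png",10)
E
```

```text
(no output)
```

View pics/k3.png

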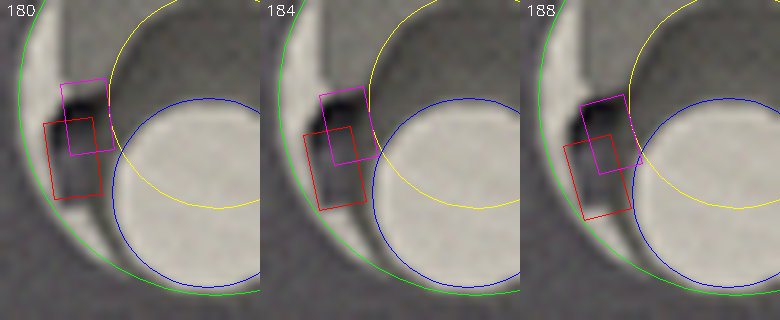

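Request:
apply_moves --targets '[{"translation":[0.6,-0.2,-0.3],"yaw":0,"fingers":-1},{"translation":[0.9,-0.23,0],"yaw":0,"fingers":-1},{"translation":[0.95,-0.24,0],"yaw":0,"fingers":-1},{"translation":[0.95,-0.24,0],"yaw":0,"fingers":-1},{"translation":[0.95,-0.24,0],"yaw":0,"fingers":-1}]'

```text
time_s: 13.3
tcp_pos: [0.4694, -0.0759, 0.2345]
tool_rot: [[0.125, 0.992, -0.018], [0.992, -0.124, 0.011], [0.009, -0.02, -1.0]]
ft_force: [0.9, 1.0, -0.2]
gripper_width: 1.002
```

Request:
apply_moves --targets '[{"translation":[0.9,-0.24,0],"yaw":0,"fingers":-1},{"translation":[0.5,-0.24,0],"yaw":0.5,"fingers":-1},{"translation":[0,0,0],"yaw":1,"fingers":-1},{"translation":[0,0,0],"yaw":1,"fingers":-1},{"translation":[0,0,0],"yaw":1,"fingers":-1}]'

```text
time_s: 13.8
tcp_pos: [0.4517, 0.0001, 0.2342]
tool_rot: [[0.507, 0.861, -0.023], [0.862, -0.507, 0.018], [0.004, -0.028, -1.0]]
ft_force: [0.1, -0.0, -0.7]
gripper_width: 0.999
```

Request:
apply_moves --targets '[{"translation":[0,0,0],"yaw":1,"fingers":-1},{"translation":[0,0,0],"yaw":1,"fingers":-1},{"translation":[0,0,0],"yaw":1,"fingers":-1},{"translation":[0,0,0],"yaw":1,"fingers":-1},{"translation":[0,0,0],"yaw":1,"fingers":-1}]'

```text
time_s: 14.3
tcp_pos: [0.4476, 0.0085, 0.2328]
tool_rot: [[0.909, 0.415, -0.027], [0.416, -0.909, 0.021], [-0.015, -0.031, -0.999]]
ft_force: [0.6, -0.0, 0.3]
gripper_width: 0.997
```

```bash
python3 - <<'E'
from h import *
c,ob=wristcam();cv2.imwrite("pics/w5.png",c["img"]);np.savez("w5.npz",**c);print(ob["tcp_pos"],ob["joints"],ob["tool_rot"])
E
```

```text
[0.4476 0.0085 0.2328] [-48.1919   6.8438  48.0778 119.067   -7.4524  58.0896 -61.6567] [[ 0.9094  0.4152 -0.0265]
 [ 0.4157 -0.9092  0.0214]
 [-0.0152 -0.0305 -0.9994]]
```

View pics/w5.png

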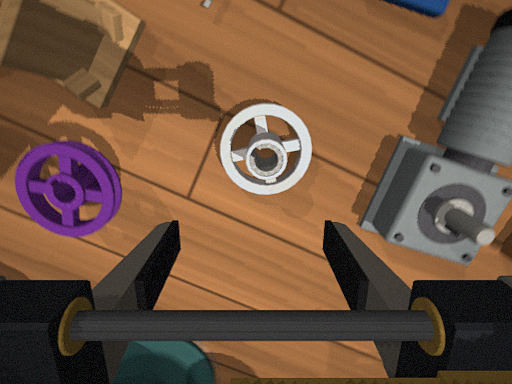

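```bash
python3 - <<'E'
from fit import *
c=dict(np.load("w5.npz"));i=cv2.imread("pics/w5.png")
b=None
for d in manip.outline_of("wrist","pulley"):
    m=d["pixels"];y,x=np.argwhere(m).mean(0);print(d["confidence"],m.sum(),x,y)
    if abs(x-265)<20 and abs(y-150)<25 and b is None:b=m
k,_=cv2.findContours(b.astype(np.uint8),0,2);f=np.zeros((384,512),np.uint8);cv2.drawContours(f,k,-1,1,-1)
cost=lambda p:np.abs(sil(c,np.array([p[0],p[1],0]),np.eye(3))-f).sum()/f.sum()
r=minimize(cost,[.465,.005],method="Nelder-Mead",options=dict(initial_simplex=[[.465,.005],[.475,.005],[.465,.015]]));print(r.x,r.fun)
o=np.array([*r.x,0]);F=6;x0,y0=215,95
t0=cv2.resize(i[95:200,215:320],None,fx=F,fy=F,interpolation=2);tl=[]
for a in(80,):
    t=t0.copy();A=np.radians(a);u=np.array([np.cos(A),np.sin(A),0]);v=np.array([-u[1],u[0],0])
    for P in(circ(.06,.024),circ(.024,.074),circ(.0135,.074),np.array([u*.012+v*.0055,u*.019+v*.0055,u*.019-v*.0055,u*.012-v*.0055])+[0,0,.074]):
        cv2.polylines(t,[((pr(c,P+o)-[x0,y0]+.5)*F).astype(np.int32)],True,(0,0,255),1)
    tl.append(t)
cv2.imwrite("pics/p5.png",cv2.hconcat(tl)[:600])
E
```

```text
0.97 7462 68.69096756901635 189.08804610024123
0.59 5340 265.8571161048689 150.83277153558052
[0.4627 0.0013] 0.013619191481968973
```

View pics/p5.png

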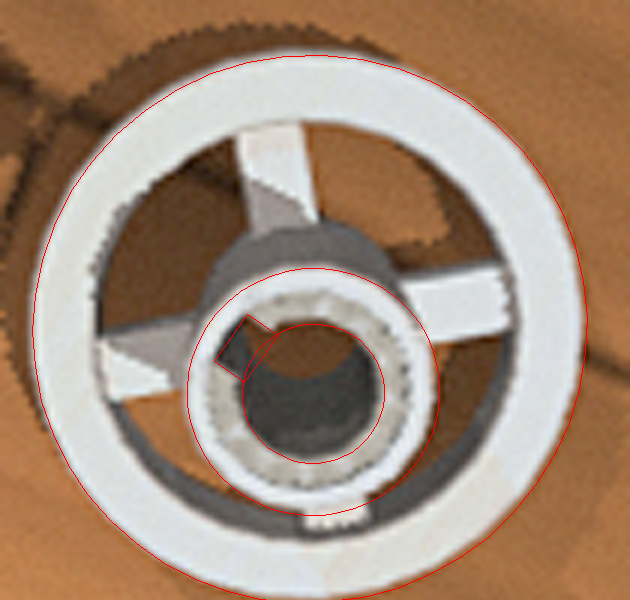

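Request:
apply_moves --targets '[{"translation":[0.17,0.23,0.5],"yaw":0,"fingers":-1},{"translation":[0.17,0.23,0.8],"yaw":0,"fingers":-1},{"translation":[0,0,0.8],"yaw":0,"fingers":-1},{"translation":[0,0,0.4],"yaw":0,"fingers":-1},{"translation":[0,0,0],"yaw":0,"fingers":-1}]'

```text
time_s: 14.9
tcp_pos: [0.4654, 0.0053, 0.1291]
tool_rot: [[0.896, 0.444, -0.025], [0.445, -0.895, 0.025], [-0.011, -0.034, -0.999]]
ft_force: [-0.3, -0.0, 0.1]
gripper_width: 0.992
```

Request:
apply_moves --targets '[{"translation":[-0.08,0.14,0.4],"yaw":0,"fingers":-1},{"translation":[0,0,0.5],"yaw":0,"fingers":-1},{"translation":[0,0,0.5],"yaw":0,"fingers":-1},{"translation":[0,0,0.3],"yaw":0,"fingers":-1},{"translation":[0,0,0],"yaw":0,"fingers":-1}]'

```text
time_s: 15.4
tcp_pos: [0.4654, 0.0041, 0.0623]
tool_rot: [[0.889, 0.458, -0.02], [0.459, -0.888, 0.029], [-0.005, -0.035, -0.999]]
ft_force: [-0.0, 0.6, 0.1]
gripper_width: 1.001
```

Request:
apply_moves --targets '[{"translation":[-0.1,0.07,0.4],"yaw":0,"fingers":-1},{"translation":[0,0,0.3],"yaw":0,"fingers":-1},{"translation":[0,0,0],"yaw":0,"fingers":-1}]' --squeeze 40

```text
time_s: 15.7
tcp_pos: [0.4651, 0.0018, 0.0361]
tool_rot: [[0.887, 0.462, -0.015], [0.462, -0.886, 0.031], [0.0, -0.034, -0.999]]
ft_force: [-0.5, 0.1, -0.3]
gripper_width: 1.0
```

Request:
apply_moves --targets '[{"translation":[-0.06,-0.03,0],"yaw":0,"fingers":-1},{"translation":[0,0,0],"yaw":0,"fingers":1},{"translation":[0,0,0],"yaw":0,"fingers":1},{"translation":[0,0,0],"yaw":0,"fingers":1},{"translation":[0,0,0],"yaw":0,"fingers":1}]'

```text
time_s: 16.2
tcp_pos: [0.4642, 0.0023, 0.0385]
tool_rot: [[0.886, 0.463, -0.011], [0.463, -0.886, 0.032], [0.005, -0.033, -0.999]]
ft_force: [0.5, 0.9, -0.4]
gripper_width: 0.675
```

Request:
apply_moves --targets '[{"translation":[0,0,0],"yaw":0,"fingers":1},{"translation":[0,0,0],"yaw":0,"fingers":1},{"translation":[0,0,0],"yaw":0,"fingers":1}]'

```text
time_s: 16.5
tcp_pos: [0.4641, 0.0028, 0.0388]
tool_rot: [[0.886, 0.463, -0.012], [0.464, -0.885, 0.032], [0.005, -0.034, -0.999]]
ft_force: [-0.8, 0.7, 0.6]
gripper_width: 0.519
```

Request:
apply_moves --targets '[{"translation":[0,0,-0.3],"yaw":0,"fingers":1},{"translation":[0,0,-0.7],"yaw":0,"fingers":1},{"translation":[0,0,-0.9],"yaw":0,"fingers":1},{"translation":[0,0,-0.9],"yaw":0,"fingers":1},{"translation":[0,0,-0.9],"yaw":0,"fingers":1}]'

```text
time_s: 17.0
tcp_pos: [0.4576, -0.0037, 0.1857]
tool_rot: [[0.887, 0.46, -0.033], [0.461, -0.887, 0.026], [-0.018, -0.038, -0.999]]
ft_force: [0.3, 0.5, -7.5]
gripper_width: 0.52
```

Request:
apply_moves --targets '[{"translation":[0,0,-0.9],"yaw":0,"fingers":1},{"translation":[0,0,-0.5],"yaw":0,"fingers":1},{"translation":[0,0,0],"yaw":0,"fingers":1}]'

```text
time_s: 17.3
tcp_pos: [0.4588, -0.0069, 0.2469]
tool_rot: [[0.889, 0.457, -0.03], [0.458, -0.888, 0.027], [-0.014, -0.038, -0.999]]
ft_force: [0.4, 0.0, -8.1]
gripper_width: 0.519
```

Request:
apply_moves --targets '[{"translation":[-0.2,0.6,0],"yaw":0,"fingers":1},{"translation":[-0.29,0.9,0],"yaw":0,"fingers":1},{"translation":[-0.29,0.9,0],"yaw":0,"fingers":1},{"translation":[-0.29,0.9,0],"yaw":0,"fingers":1},{"translation":[-0.29,0.9,0],"yaw":0,"fingers":1}]'

```text
time_s: 17.8
tcp_pos: [0.4825, -0.1778, 0.2331]
tool_rot: [[0.882, 0.469, -0.042], [0.47, -0.882, 0.034], [-0.021, -0.05, -0.999]]
ft_force: [0.6, 0.0, -6.6]
gripper_width: 0.52
```

Request:
apply_moves --targets '[{"translation":[-0.29,0.9,0],"yaw":0,"fingers":1},{"translation":[0,0,0],"yaw":-1,"fingers":1},{"translation":[0,0,0],"yaw":-1,"fingers":1},{"translation":[0,0,0],"yaw":-1,"fingers":1},{"translation":[0,0,0],"yaw":-1,"fingers":1}]'

```text
time_s: 18.3
tcp_pos: [0.48, -0.2232, 0.2202]
tool_rot: [[0.564, 0.823, -0.063], [0.826, -0.563, 0.031], [-0.01, -0.069, -0.998]]
ft_force: [0.3, 0.2, -7.8]
gripper_width: 0.522
```

Request:
apply_moves --targets '[{"translation":[0,0,0],"yaw":-1,"fingers":1},{"translation":[0,0,0],"yaw":-1,"fingers":1},{"translation":[0,0,0],"yaw":-1,"fingers":1},{"translation":[0,0,0],"yaw":-1,"fingers":1},{"translation":[0,0,0],"yaw":-1,"fingers":1}]'

```text
time_s: 18.8
tcp_pos: [0.4714, -0.221, 0.2087]
tool_rot: [[-0.021, 0.996, -0.083], [0.999, 0.023, 0.035], [0.037, -0.082, -0.996]]
ft_force: [-0.7, 0.7, -6.9]
gripper_width: 0.524
```

Request:
apply_moves --targets '[{"translation":[0,0,0],"yaw":-1,"fingers":1},{"translation":[0,0,0],"yaw":-1,"fingers":1},{"translation":[0,0,0],"yaw":-1,"fingers":1},{"translation":[0,0,0],"yaw":-1,"fingers":1},{"translation":[0,0,0],"yaw":-1,"fingers":1}]'

```text
time_s: 19.3
tcp_pos: [0.4629, -0.2187, 0.1973]
tool_rot: [[-0.596, 0.796, -0.103], [0.798, 0.602, 0.039], [0.094, -0.059, -0.994]]
ft_force: [0.9, 0.6, -7.1]
gripper_width: 0.518
```

```bash
python3 - <<'E'
from h import *
c,ob=wristcam();cv2.imwrite("pics/w6.png",c["img"]);np.savez("w6.npz",**c);print(ob["tcp_pos"],ob["joints"],ob["tool_rot"])
E
python3 v.py g8
```

```text
[ 0.4629 -0.2187  0.1973] [ -3.3513  19.4211  30.6234 108.9484 -10.4794  60.9892  68.9285] [[-0.596   0.7964 -0.1032]
 [ 0.7975  0.602   0.0395]
 [ 0.0936 -0.0588 -0.9939]]
19.45 [ 0.4632 -0.2189  0.1978] [-0.1564 -0.4147 -8.178 ] 0.5179260212181929 [ -3.382   19.3985  30.6822 108.9016 -10.5039  61.0263  68.5074]
```

View pics/w6.png

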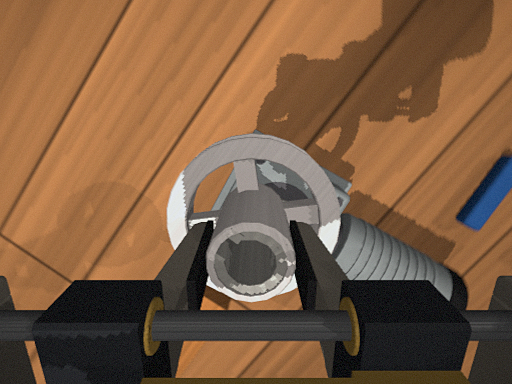

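View pics/g8.png

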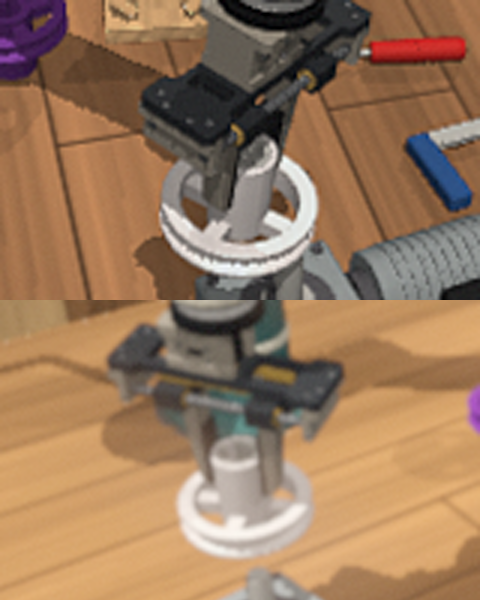

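Request:
apply_moves --targets '[{"translation":[0,0,-0.9],"yaw":0,"fingers":1},{"translation":[0,0,-0.5],"yaw":0,"fingers":1},{"translation":[0,0,0],"yaw":0,"fingers":1}]'

```text
time_s: 19.75
tcp_pos: [0.4669, -0.2208, 0.2514]
tool_rot: [[-0.58, 0.807, -0.109], [0.808, 0.587, 0.041], [0.097, -0.065, -0.993]]
ft_force: [0.7, 0.8, -7.3]
gripper_width: 0.516
```

Request:
apply_moves --targets '[{"translation":[0,0,0],"yaw":1,"fingers":1},{"translation":[0,0,0],"yaw":1,"fingers":1},{"translation":[0,0,0],"yaw":0,"fingers":1}]'

```text
time_s: 20.05
tcp_pos: [0.4652, -0.2201, 0.2477]
tool_rot: [[-0.358, 0.927, -0.113], [0.93, 0.365, 0.042], [0.08, -0.09, -0.993]]
ft_force: [-0.5, 0.7, -7.0]
gripper_width: 0.518
```

```bash
python3 -c "
from h import *
o=manip.get_obs();print(o['tcp_pos'],o['joints'],o['tau'],o['joint_velocities'])"
```

```text
[ 0.4652 -0.2201  0.2477] [ -6.4777  16.9301  34.2687 105.3922  -9.3343  67.7017  52.5635] [ -0.0137 -39.9948   5.179  -26.523    0.0537   0.7529  -0.718 ] [ 0.1351  0.621  -0.4125  0.9883 -0.0813 -0.6712  2.2858]
```

Request:
apply_moves --targets '[{"translation":[0.9,0.3,0.1],"yaw":-0.5,"fingers":1},{"translation":[0.9,0.3,0.1],"yaw":-0.5,"fingers":1},{"translation":[0.9,0.3,0.1],"yaw":-0.5,"fingers":1},{"translation":[0.9,0.3,0.1],"yaw":-0.5,"fingers":1},{"translation":[0.9,0.3,0.1],"yaw":-0.5,"fingers":1}]'

```text
time_s: 20.55
tcp_pos: [0.4279, -0.0336, 0.2332]
tool_rot: [[-0.622, 0.774, -0.117], [0.776, 0.629, 0.037], [0.102, -0.068, -0.992]]
ft_force: [0.4, 0.8, -7.2]
gripper_width: 0.52
```

Request:
apply_moves --targets '[{"translation":[-0.12,0.16,0.6],"yaw":0,"fingers":1},{"translation":[-0.12,0.16,0.8],"yaw":0,"fingers":1},{"translation":[-0.12,0.16,0.8],"yaw":0,"fingers":1},{"translation":[-0.12,0.16,0.8],"yaw":0,"fingers":1},{"translation":[-0.12,0.16,0.6],"yaw":0,"fingers":1}]'

```text
time_s: 21.05
tcp_pos: [0.4501, -0.018, 0.0807]
tool_rot: [[-0.641, 0.76, -0.112], [0.761, 0.648, 0.04], [0.103, -0.06, -0.993]]
ft_force: [0.6, 0.5, -6.8]
gripper_width: 0.52
```

Request:
apply_moves --targets '[{"translation":[0,0,0.5],"yaw":0,"fingers":1},{"translation":[0,0,0.3],"yaw":0,"fingers":1},{"translation":[0,0,0],"yaw":0,"fingers":1}]' --squeeze 15

```text
time_s: 21.35
tcp_pos: [0.4436, -0.0166, 0.0427]
tool_rot: [[-0.645, 0.755, -0.12], [0.757, 0.652, 0.038], [0.107, -0.066, -0.992]]
ft_force: [-1.0, 0.5, -3.8]
gripper_width: 0.524
```

Request:
apply_moves --targets '[{"translation":[0,0,0.15],"yaw":0,"fingers":1},{"translation":[0,0,0],"yaw":0,"fingers":1}]'

```text
time_s: 21.55
tcp_pos: [0.4421, -0.0179, 0.0377]
tool_rot: [[-0.645, 0.754, -0.122], [0.756, 0.653, 0.038], [0.108, -0.068, -0.992]]
ft_force: [-1.0, 0.8, -7.9]
gripper_width: 0.533
```

Request:
apply_moves --targets '[{"translation":[0,0,0.12],"yaw":0,"fingers":1},{"translation":[0,0,0],"yaw":0,"fingers":1}]'

```text
time_s: 21.75
tcp_pos: [0.4429, -0.0187, 0.0356]
tool_rot: [[-0.646, 0.754, -0.119], [0.756, 0.654, 0.038], [0.107, -0.065, -0.992]]
ft_force: [-0.3, 0.5, -6.9]
gripper_width: 0.532
```

```bash
python3 v.py g9
```

```text
21.85 [ 0.443  -0.0189  0.0354] [-1.9651 -1.3306 -0.7684] 0.5380739759147439 [-16.324   28.2517  19.4659 122.7569 -17.8383  38.7421  57.006 ]
```

View pics/g9.png

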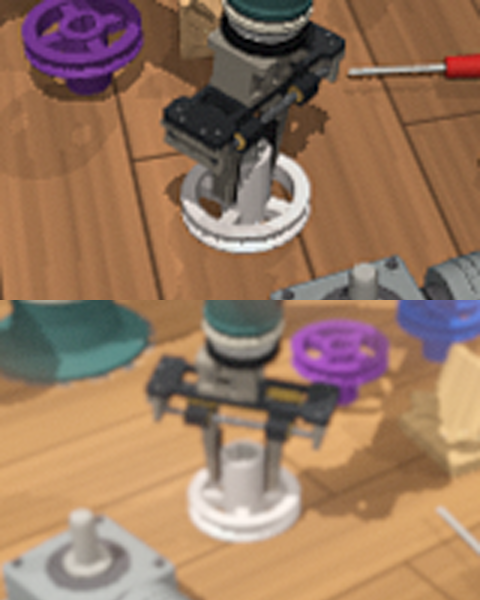

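Request:
apply_moves --targets '[{"translation":[0,0,0],"yaw":0,"fingers":-0.3},{"translation":[0,0,0],"yaw":0,"fingers":-0.6},{"translation":[0,0,0],"yaw":0,"fingers":-0.8},{"translation":[0,0,-0.3],"yaw":0,"fingers":-1},{"translation":[0,0,-0.6],"yaw":0,"fingers":-1}]'

```text
time_s: 22.35
tcp_pos: [0.4478, -0.02, 0.0721]
tool_rot: [[-0.647, 0.753, -0.119], [0.755, 0.654, 0.037], [0.106, -0.066, -0.992]]
ft_force: [-0.2, -0.1, 0.2]
gripper_width: 0.95
```

Request:
apply_moves --targets '[{"translation":[0,0,-0.8],"yaw":0,"fingers":-1},{"translation":[0,0,-0.8],"yaw":0,"fingers":-1},{"translation":[0,0,-0.8],"yaw":0,"fingers":-1},{"translation":[0,0,-0.8],"yaw":0,"fingers":-1},{"translation":[0,0,-0.8],"yaw":0,"fingers":-1}]'

```text
time_s: 22.85
tcp_pos: [0.4668, -0.0266, 0.2402]
tool_rot: [[-0.646, 0.754, -0.119], [0.756, 0.654, 0.036], [0.105, -0.066, -0.992]]
ft_force: [0.3, 0.1, -0.6]
gripper_width: 1.004
```

Request:
apply_moves --targets '[{"translation":[0,0,0],"yaw":-1,"fingers":-1},{"translation":[0,0,0],"yaw":-1,"fingers":-1},{"translation":[0,0,0],"yaw":-1,"fingers":-1},{"translation":[0,0,0],"yaw":-1,"fingers":-1},{"translation":[0,0,0],"yaw":-0.65,"fingers":-1}]'

```text
time_s: 23.35
tcp_pos: [0.4712, -0.0275, 0.2513]
tool_rot: [[-0.955, 0.278, -0.101], [0.275, 0.961, 0.038], [0.108, 0.009, -0.994]]
ft_force: [0.5, -0.2, 0.6]
gripper_width: 0.999
```

```bash
python3 - <<'E'
from h import *
c,ob=wristcam();cv2.imwrite("pics/w7.png",c["img"]);np.savez("w7.npz",**c);print(ob["tcp_pos"],ob["joints"],ob["tool_rot"])
E
```

```text
[ 0.4712 -0.0275  0.2513] [-18.0963  10.4838  21.4611 110.6828  -6.2291  65.6288  80.0181] [[-0.9553  0.2776 -0.1014]
 [ 0.2751  0.9607  0.0382]
 [ 0.108   0.0086 -0.9941]]
```

View pics/w7.png

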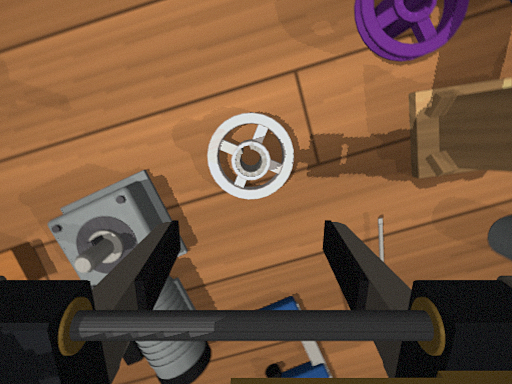

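Request:
apply_moves --targets '[{"translation":[0,0,0],"yaw":0.3,"fingers":-1},{"translation":[0,0,0],"yaw":-0.3,"fingers":-1},{"translation":[0,0,0],"yaw":0.3,"fingers":-1},{"translation":[0,0,0],"yaw":-0.3,"fingers":-1},{"translation":[0,0,0],"yaw":0.3,"fingers":-1}]'

```text
time_s: 23.9
tcp_pos: [0.4713, -0.0281, 0.254]
tool_rot: [[-0.94, 0.327, -0.099], [0.325, 0.945, 0.038], [0.106, 0.004, -0.994]]
ft_force: [0.8, 0.6, 0.7]
gripper_width: 1.006
```

Request:
apply_moves --targets '[{"translation":[0,0,0],"yaw":1,"fingers":-1},{"translation":[0,0,0],"yaw":1,"fingers":-1},{"translation":[0,0,0],"yaw":1,"fingers":-1},{"translation":[0,0,0],"yaw":1,"fingers":-1},{"translation":[0,0,0],"yaw":1,"fingers":-1}]'

```text
time_s: 24.4
tcp_pos: [0.4711, -0.0285, 0.256]
tool_rot: [[-0.556, 0.825, -0.097], [0.827, 0.562, 0.038], [0.086, -0.059, -0.995]]
ft_force: [-0.7, -0.9, 0.1]
gripper_width: 1.0
```

Request:
apply_moves --targets '[{"translation":[0,0,0],"yaw":-1,"fingers":-1},{"translation":[0,0,0],"yaw":-1,"fingers":-1},{"translation":[0,0,0],"yaw":-1,"fingers":-1},{"translation":[0,0,0],"yaw":-1,"fingers":-1},{"translation":[0,0,0],"yaw":-1,"fingers":-1}]'

```text
time_s: 24.9
tcp_pos: [0.471, -0.0285, 0.258]
tool_rot: [[-0.925, 0.368, -0.096], [0.366, 0.93, 0.038], [0.103, 0.0, -0.995]]
ft_force: [0.4, -0.5, 0.2]
gripper_width: 1.0
```

```bash
python3 - <<'E'
from fit import *
c=dict(np.load("w7.npz"));i=cv2.imread("pics/w7.png")
# mask by brightness/saturation near
hsv=cv2.cvtColor(i,cv2.COLOR_BGR2HSV);m=((hsv[...,1]<70)).astype(np.uint8);m[:105]=0;m[206:]=0;m[:,:200]=0;m[:,300:]=0
n,l,st,ce=cv2.connectedComponentsWithStats(m);b=l==1+np.argmax(st[1:,4])
k,_=cv2.findContours(b.astype(np.uint8),0,2);f=np.zeros((384,512),np.uint8);cv2.drawContours(f,k,-1,1,-1)
cost=lambda p:np.abs(sil(c,np.array([p[0],p[1],0]),np.eye(3))-f).sum()/f.sum()
r=minimize(cost,[.44,-.02],method="Nelder-Mead",options=dict(initial_simplex=[[.44,-.02],[.46,-.02],[.44,0]]));print(r.x,r.fun)
o=np.array([*r.x,0]);F=12;x0,y0=222,130
t0=cv2.resize(i[130:180,222:282],None,fx=F,fy=F,interpolation=2)
t=t0.copy();A=np.radians(184);u=np.array([np.cos(A),np.sin(A),0]);v=np.array([-u[1],u[0],0])
for P in(circ(.024,.074),circ(.0135,.074),np.array([u*.012+v*.0055,u*.019+v*.0055,u*.019-v*.0055,u*.012-v*.0055])+[0,0,.074]):
    cv2.polylines(t,[((pr(c,P+o)-[x0,y0]+.5)*F).astype(np.int32)],True,(0,0,255),1)
cv2.imwrite("pics/p7.png",t)
E
```

```text
[ 0.4436 -0.019 ] 0.012889691820028722
```

View pics/p7.png

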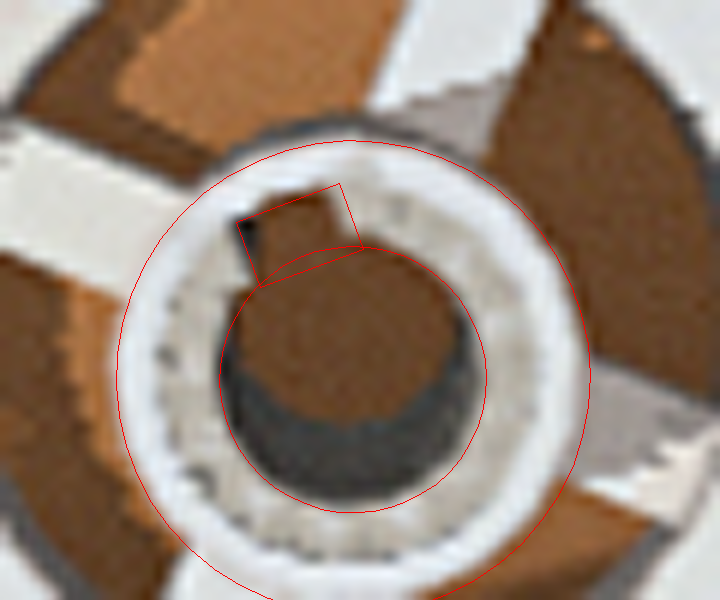

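Request:
apply_moves --targets '[{"translation":[0.1,-0.03,0.6],"yaw":0,"fingers":-1},{"translation":[0.1,0,0.9],"yaw":0,"fingers":-1},{"translation":[0,0,0.9],"yaw":0,"fingers":-1},{"translation":[0,0,0.9],"yaw":0,"fingers":-1},{"translation":[0,0,0.5],"yaw":0,"fingers":-1}]'

```text
time_s: 25.4
tcp_pos: [0.453, -0.021, 0.1085]
tool_rot: [[-0.92, 0.382, -0.083], [0.38, 0.924, 0.039], [0.091, 0.004, -0.996]]
ft_force: [1.2, 0.1, -0.2]
gripper_width: 0.998
```

```bash
cat > d.py <<'E'
import sys
from h import *
o=manip.get_obs();R=o["tool_rot"];t=np.array([float(a) for a in sys.argv[1:4]])  # target pinch point
tc=t-R[:,2]*manip.pinch_z if manip.pinch_z<0 else t
print("t",o["time_s"],"tcp",o["tcp_pos"],"pinch",o["tcp_pos"]+R[:,2]*manip.pinch_z,"z",R[:,2],"yz",R[2,1],"xaz",np.degrees(np.arctan2(R[1,0],R[0,0])),"F",o["ft_force"])
print("units",R.T@(tc-o["tcp_pos"])/.04)
E
python3 d.py .4436 -.019 .055
```

```text
t 25.4 tcp [ 0.453  -0.021   0.1085] pinch [ 0.4546 -0.0217  0.1272] z [-0.0825  0.0388 -0.9958] yz 0.004369529714576534 xaz 157.5658575349486 F [ 1.2034  0.0986 -0.1502]
units [ 0.1141 -0.0503  1.8217]
```

Request:
apply_moves --targets '[{"translation":[0.12,-0.05,0.6],"yaw":0,"fingers":-1},{"translation":[0,0,0.6],"yaw":0,"fingers":-1},{"translation":[0,0,0.5],"yaw":0,"fingers":-1},{"translation":[0,0,0],"yaw":0,"fingers":-1}]'

```text
time_s: 25.8
tcp_pos: [0.4406, -0.0183, 0.0378]
tool_rot: [[-0.915, 0.394, -0.086], [0.393, 0.919, 0.037], [0.094, 0.0, -0.996]]
ft_force: [-0.9, -0.4, 1.0]
gripper_width: 1.0
```

```bash
python3 d.py .4436 -.019 .055
```

```text
t 25.8 tcp [ 0.4406 -0.0183  0.0378] pinch [ 0.4422 -0.019   0.0564] z [-0.0859  0.0374 -0.9956] yz 0.0004583288650604718 xaz 156.7748101654112 F [-0.8803 -0.3607  0.9586]
units [-0.035   0.0146  0.033 ]
```

Well placed. Grip.

Request:
apply_moves --targets '[{"translation":[0,0,0],"yaw":0,"fingers":1},{"translation":[0,0,0],"yaw":0,"fingers":1},{"translation":[0,0,0],"yaw":0,"fingers":1},{"translation":[0,0,0],"yaw":0,"fingers":1},{"translation":[0,0,0],"yaw":0,"fingers":1}]' --squeeze 30

```text
time_s: 26.3
tcp_pos: [0.444, -0.0185, 0.0416]
tool_rot: [[-0.914, 0.398, -0.079], [0.397, 0.917, 0.038], [0.088, 0.003, -0.996]]
ft_force: [-0.6, 0.1, -0.2]
gripper_width: 0.59
```

Request:
apply_moves --targets '[{"translation":[0,0,0],"yaw":0,"fingers":1},{"translation":[0,0,0],"yaw":0,"fingers":1}]'

```text
time_s: 26.5
tcp_pos: [0.4441, -0.0186, 0.0419]
tool_rot: [[-0.914, 0.399, -0.079], [0.397, 0.917, 0.037], [0.087, 0.003, -0.996]]
ft_force: [0.6, 0.2, -4.0]
gripper_width: 0.524
```

Request:
apply_moves --targets '[{"translation":[0.05,0,-0.6],"yaw":0,"fingers":1},{"translation":[0.08,0,-0.9],"yaw":0,"fingers":1},{"translation":[0.08,0,-0.9],"yaw":0,"fingers":1},{"translation":[0.08,0,-0.9],"yaw":0,"fingers":1},{"translation":[0.06,0,-0.7],"yaw":0,"fingers":1}]'

```text
time_s: 27.0
tcp_pos: [0.4359, -0.0191, 0.1999]
tool_rot: [[-0.911, 0.399, -0.1], [0.398, 0.917, 0.034], [0.105, -0.009, -0.994]]
ft_force: [0.7, 0.3, -7.6]
gripper_width: 0.523
```

```bash
python3 d.py .496 -.232 .215
```

```text
t 27.0 tcp [ 0.4359 -0.0191  0.1999] pinch [ 0.4378 -0.0198  0.2184] z [-0.1002  0.0342 -0.9944] yz -0.00872412942512529 xaz 156.421496097371 F [ 0.6903  0.33   -7.6437]
units [-3.4457 -4.2832 -0.2413]
```

Request:
apply_moves --targets '[{"translation":[-0.55,-0.7,-0.15],"yaw":0,"fingers":1},{"translation":[-0.62,-0.78,-0.1],"yaw":0,"fingers":1},{"translation":[-0.62,-0.78,-0.1],"yaw":0,"fingers":1},{"translation":[-0.62,-0.78,-0.1],"yaw":0,"fingers":1},{"translation":[-0.5,-0.6,-0.1],"yaw":0,"fingers":1}]'

```text
time_s: 27.5
tcp_pos: [0.4856, -0.1976, 0.2099]
tool_rot: [[-0.916, 0.387, -0.103], [0.385, 0.922, 0.04], [0.11, -0.003, -0.994]]
ft_force: [0.6, 0.6, -7.9]
gripper_width: 0.525
```

```bash
python3 d.py .496 -.232 .215
```

```text
t 27.5 tcp [ 0.4856 -0.1976  0.2099] pinch [ 0.4876 -0.1983  0.2285] z [-0.1025  0.0396 -0.9939] yz -0.003261853858080445 xaz 157.18839907457811 F [ 0.5988  0.5552 -7.9373]
units [-0.555  -0.6938  0.2809]
```

Request:
apply_moves --targets '[{"translation":[-0.4,-0.4,0],"yaw":0.35,"fingers":1},{"translation":[-0.18,-0.3,0],"yaw":0,"fingers":1},{"translation":[0,0,0],"yaw":0,"fingers":1}]'

```text
time_s: 27.8
tcp_pos: [0.4925, -0.2381, 0.2039]
tool_rot: [[-0.895, 0.432, -0.109], [0.43, 0.902, 0.039], [0.115, -0.012, -0.993]]
ft_force: [-0.6, 1.1, -8.6]
gripper_width: 0.523
```

```bash
python3 d.py .4986 -.2327 .215; python3 v.py g10
python3 - <<'E'
from h import *
c,ob=wristcam();cv2.imwrite("pics/w8.png",c["img"]);np.savez("w8.npz",**c)
E
```

```text
t 27.8 tcp [ 0.4925 -0.2381  0.2039] pinch [ 0.4946 -0.2388  0.2225] z [-0.1091  0.0386 -0.9933] yz -0.01242498985829294 xaz 154.3239416745548 F [-0.6413  1.1084 -8.6016]
units [-0.046   0.1843  0.1814]
27.9 [ 0.4929 -0.235   0.204 ] [ 0.7042  0.9883 -7.6953] 0.5216430947778545 [ -1.4513  22.596   29.9237 103.6498 -11.4808  63.7411  97.4513]
```

View pics/g10.png

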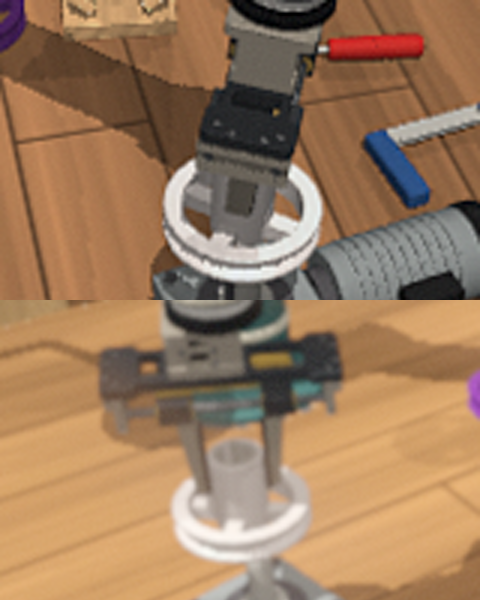

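View pics/w8.png

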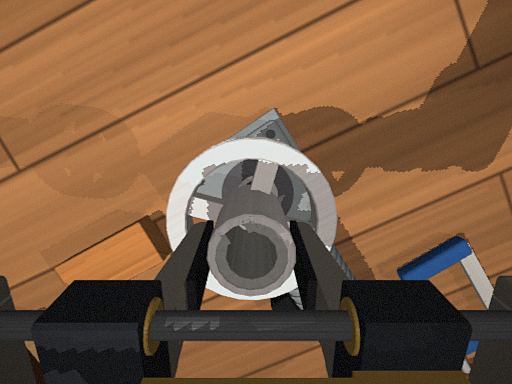

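Request:
apply_moves --targets '[{"translation":[0,0,0],"yaw":0,"fingers":1},{"translation":[0,0,0],"yaw":0,"fingers":1},{"translation":[0,0,0],"yaw":0,"fingers":1},{"translation":[0,0,0],"yaw":0,"fingers":1}]' --squeeze 14

```text
time_s: 28.35
tcp_pos: [0.4937, -0.2296, 0.2046]
tool_rot: [[-0.9, 0.422, -0.108], [0.42, 0.906, 0.044], [0.116, -0.006, -0.993]]
ft_force: [-0.1, -0.0, -7.8]
gripper_width: 0.527
```

Request:
apply_moves --targets '[{"translation":[0,0,0],"yaw":0,"fingers":1},{"translation":[0,0,0],"yaw":0,"fingers":1}]' --squeeze 25

```text
time_s: 28.55
tcp_pos: [0.4939, -0.2291, 0.2048]
tool_rot: [[-0.9, 0.422, -0.108], [0.419, 0.907, 0.044], [0.116, -0.006, -0.993]]
ft_force: [0.2, 0.5, -7.7]
gripper_width: 0.527
```

```bash
python3 d.py .4986 -.2327 .215
cat > pf.py <<'E'
# fit pulley pose (free x,y,z,tilt) to scene/side outlines around predicted place
from fit import *
import sys
def run(o0):
    vs=[]
    for n in("scene","side"):
        c=manip.camera(n);u,v=proj(c,o0);b=None
        for d in manip.outline_of(n,"pulley"):
            m=d["pixels"];y,x=np.argwhere(m).mean(0)
            if np.hypot(x-u,y-v)<25:b=m;print(n,d["confidence"],m.sum());break
        if b is None: print(n,"none");continue
        vs.append((c,b))
    return vs
if __name__=="__main__":
    o0=np.array([float(a) for a in sys.argv[1:4]])
    vs=run(o0)
    import pickle;pickle.dump(vs,open("vs.pkl","wb"))
    for k,(c,m) in enumerate(vs):
        i=c["img"].copy();s=sil(c,o0,np.eye(3));u,v=map(int,proj(c,o0))
        kk,_=cv2.findContours((s>.5).astype(np.uint8),0,2)
        i=cv2.resize(i,None,fx=6,fy=6,interpolation=2)
        s=cv2.resize(s.astype(np.float32),None,fx=6,fy=6);kk,_=cv2.findContours((s>.5).astype(np.uint8),0,2);cv2.drawContours(i,kk,-1,(0,0,255),1)
        cv2.imwrite(f"pics/pf{k}.png",i[max(0,(v-55)*6):(v+25)*6,(u-45)*6:(u+45)*6])
E
python3 pf.py .496 -.232 .16
```

```text
t 28.55 tcp [ 0.4939 -0.2291  0.2048] pinch [ 0.4959 -0.23    0.2234] z [-0.1076  0.0436 -0.9932] yz -0.005861647286105107 xaz 155.02264827356294 F [ 0.188   0.5472 -7.7145]
units [-0.1142 -0.0322  0.1983]
scene 0.85 1254
side 0.55 1391
```

View pics/pf0.png

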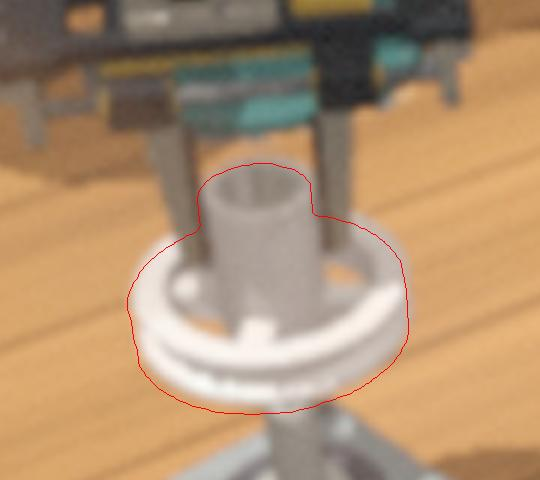

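View pics/pf1.png

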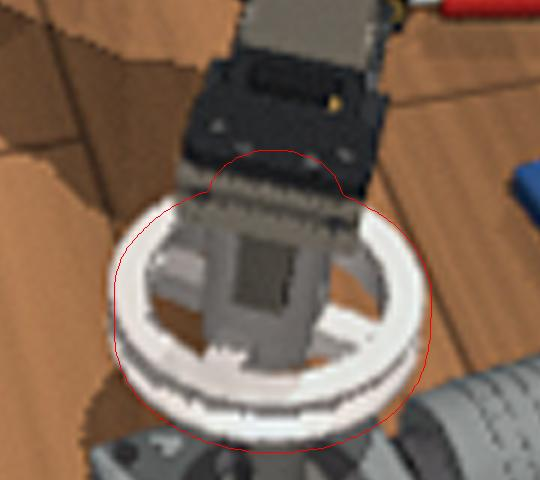

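```bash
cat > pf2.py <<'E'
from fit import *
import pickle,sys
from scipy.spatial.transform import Rotation as Ro
def fit(o0,up=8):
    vs=pickle.load(open("vs.pkl","rb"));D=[]
    for c,m in vs:
        k,_=cv2.findContours(m.astype(np.uint8),0,2);h=cv2.convexHull(np.vstack(k));f=np.zeros((384,512),np.uint8);cv2.drawContours(f,k,-1,1,-1)
        u,v=proj(c,o0+[0,0,.024]);D.append((c,f,int(v)-up))
    def cost(p,show=0):
        R=Ro.from_rotvec([p[3],p[4],0]).as_matrix();o=np.array(p[:3]);e=0
        for c,f,v0 in D:
            s=sil(c,o,R);e+=np.abs(s-f)[v0:].sum()/f[v0:].sum()
        return e
    best=None
    for a in(-.06,.06):
        for b in(-.06,.06):
            x0=np.array([*o0,a,b]);S=np.vstack([x0]+[x0+d for d in np.diag([.006,.006,.006,.05,.05])])
            r=minimize(cost,x0,method="Nelder-Mead",options=dict(initial_simplex=S,maxiter=400))
            if best is None or r.fun<best.fun:best=r
    R=Ro.from_rotvec([*best.x[3:],0]).as_matrix()
    print("o",best.x[:3],"axis",R[:,2],"cost",best.fun)
    return best.x,R,D
if __name__=="__main__":
    o0=np.array([float(a) for a in sys.argv[1:4]]);x,R,D=fit(o0)
    t=[]
    for c,f,v0 in D:
        u,v=map(int,proj(c,o0));i=cv2.resize(c["img"],None,fx=4,fy=4,interpolation=2)
        s=cv2.resize(sil(c,x[:3],R).astype(np.float32),None,fx=4,fy=4);kk,_=cv2.findContours((s>.5).astype(np.uint8),0,2);cv2.drawContours(i,kk,-1,(0,0,255),1)
        t.append(i[max(0,v-55)*4:][:320,(u-45)*4:(u+45)*4])
    cv2.imwrite("pics/pf2.png",cv2.hconcat(t))
E
python3 pf2.py .496 -.232 .16
```

```text
o [ 0.494  -0.2277  0.1642] axis [-0.0448 -0.0257  0.9987] cost 0.18431240272107158
```

View pics/pf2.png

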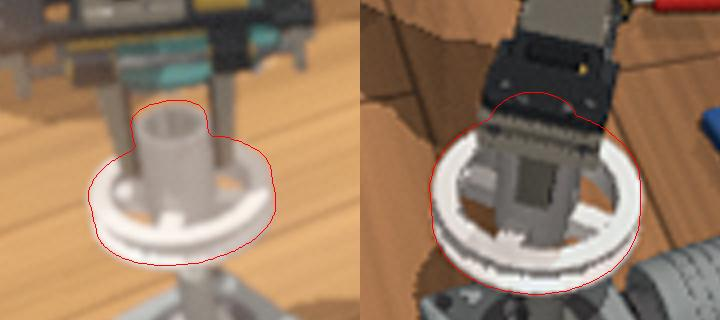

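Request:
apply_moves --targets '[{"translation":[-0.11,-0.05,0],"yaw":0,"fingers":1},{"translation":[-0.05,0,0.4],"yaw":0,"fingers":1},{"translation":[-0.04,0,0.3],"yaw":0,"fingers":1},{"translation":[0,0,0],"yaw":0,"fingers":1}]'

```text
time_s: 29.15
tcp_pos: [0.4983, -0.2346, 0.1753]
tool_rot: [[-0.9, 0.422, -0.106], [0.42, 0.906, 0.043], [0.114, -0.006, -0.993]]
ft_force: [-0.3, 1.3, -7.6]
gripper_width: 0.522
```

```bash
python3 d.py .4986 -.2327 .19;python3 pf.py .497 -.232 .13;python3 pf2.py .497 -.232 .13
```

```text
t 29.15 tcp [ 0.4983 -0.2346  0.1753] pinch [ 0.5003 -0.2354  0.1939] z [-0.1062  0.0427 -0.9934] yz -0.006187545112027159 xaz 154.9829768974571 F [-0.2622  1.2543 -7.5551]
units [0.0543 0.0443 0.1041]
scene 0.93 1272
side 0.86 1306
o [ 0.501  -0.2326  0.1344] axis [-0.0786 -0.023   0.9966] cost 0.2645755641563304
```

View pics/pf2.png

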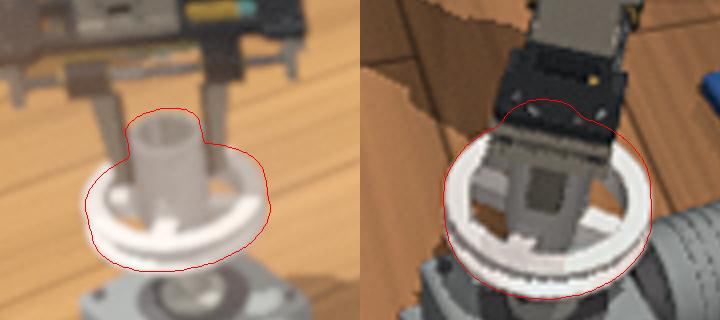

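Request:
apply_moves --targets '[{"translation":[0.08,0.03,0],"yaw":0,"fingers":1},{"translation":[-0.02,0,0.2],"yaw":0,"fingers":1},{"translation":[0,0,0],"yaw":0,"fingers":1}]'

```text
time_s: 29.65
tcp_pos: [0.4974, -0.2325, 0.1704]
tool_rot: [[-0.901, 0.422, -0.1], [0.42, 0.907, 0.041], [0.109, -0.005, -0.994]]
ft_force: [-0.3, -0.3, -7.8]
gripper_width: 0.523
```

```bash
python3 d.py .4986 -.2327 .18
```

```text
t 29.65 tcp [ 0.4974 -0.2325  0.1704] pinch [ 0.4993 -0.2332  0.189 ] z [-0.1004  0.0415 -0.9941] yz -0.004816945412096285 xaz 155.012848872894 F [-0.2544 -0.2562 -7.783 ]
units [-0.0033  0.0058  0.2249]
```

Request:
apply_moves --targets '[{"translation":[-0.03,0,0.25],"yaw":0,"fingers":1},{"translation":[0,0,0],"yaw":0,"fingers":1}]'

```text
time_s: 29.85
tcp_pos: [0.4975, -0.2324, 0.1595]
tool_rot: [[-0.901, 0.422, -0.1], [0.42, 0.907, 0.042], [0.108, -0.005, -0.994]]
ft_force: [-1.0, 0.3, -8.0]
gripper_width: 0.524
```

Request:
apply_moves --targets '[{"translation":[-0.03,0,0.2],"yaw":0,"fingers":1},{"translation":[0,0,0],"yaw":0,"fingers":1}]'

```text
time_s: 30.05
tcp_pos: [0.4979, -0.2325, 0.1504]
tool_rot: [[-0.901, 0.422, -0.1], [0.42, 0.907, 0.042], [0.108, -0.005, -0.994]]
ft_force: [-0.3, 0.1, -7.4]
gripper_width: 0.524
```

```bash
python3 d.py .4986 -.2327 .175;python3 v.py g11
```

```text
t 30.05 tcp [ 0.4979 -0.2325  0.1504] pinch [ 0.4998 -0.2333  0.169 ] z [-0.1003  0.0415 -0.9941] yz -0.0046770736025949595 xaz 155.03001516590226 F [-0.2833  0.1157 -7.4151]
units [ 0.0487  0.0003 -0.1448]
30.15 [ 0.4985 -0.2331  0.1515] [ 0.9087 -0.2745 -7.5472] 0.5236039137511053 [ -0.3125  26.4072  28.4611 105.9077 -14.0555  57.55    99.5754]
```

View pics/g11.png

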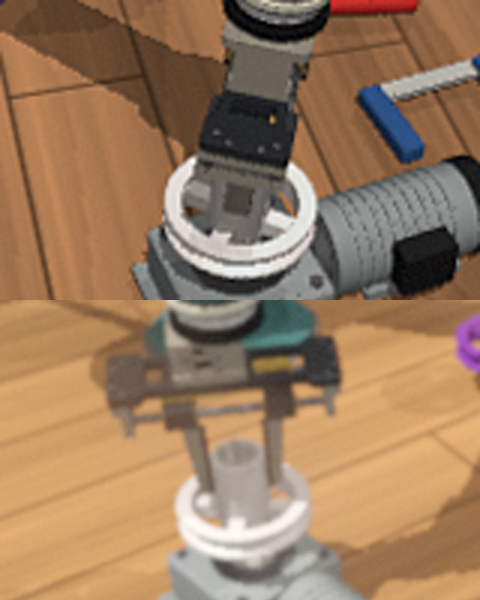

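Request:
apply_moves --targets '[{"translation":[0.02,0,0.2],"yaw":0,"fingers":1},{"translation":[0,0,0],"yaw":0,"fingers":1}]'

```text
time_s: 30.35
tcp_pos: [0.4977, -0.2324, 0.1435]
tool_rot: [[-0.902, 0.422, -0.097], [0.42, 0.907, 0.04], [0.105, -0.004, -0.994]]
ft_force: [0.5, 0.9, -7.7]
gripper_width: 0.525
```

Request:
apply_moves --targets '[{"translation":[-0.01,0,0.2],"yaw":0,"fingers":1},{"translation":[0,0,0],"yaw":0,"fingers":1}]'

```text
time_s: 30.55
tcp_pos: [0.4976, -0.2323, 0.1349]
tool_rot: [[-0.902, 0.422, -0.096], [0.42, 0.907, 0.04], [0.104, -0.004, -0.995]]
ft_force: [0.6, -0.1, -7.8]
gripper_width: 0.522
```

```bash
python3 d.py .4986 -.2327 .155
```

```text
t 30.55 tcp [ 0.4976 -0.2323  0.1349] pinch [ 0.4994 -0.233   0.1535] z [-0.0962  0.0401 -0.9946] yz -0.004182620292350627 xaz 155.04032670989403 F [ 0.5962 -0.076  -7.7907]
units [ 0.0246 -0.0003 -0.0341]
```

Request:
apply_moves --targets '[{"translation":[0.01,0,0.2],"yaw":0,"fingers":1},{"translation":[0,0,0],"yaw":0,"fingers":1}]'

```text
time_s: 30.75
tcp_pos: [0.4972, -0.232, 0.1265]
tool_rot: [[-0.902, 0.422, -0.094], [0.42, 0.907, 0.039], [0.102, -0.004, -0.995]]
ft_force: [0.6, 0.4, -8.3]
gripper_width: 0.527
```

Request:
apply_moves --targets '[{"translation":[-0.01,0,0.15],"yaw":0,"fingers":1},{"translation":[0,0,0],"yaw":0,"fingers":1}]'

```text
time_s: 30.95
tcp_pos: [0.4972, -0.232, 0.12]
tool_rot: [[-0.902, 0.421, -0.094], [0.42, 0.907, 0.039], [0.102, -0.004, -0.995]]
ft_force: [0.8, 0.8, -8.0]
gripper_width: 0.525
```

```bash
python3 d.py .4986 -.2327 .13;python3 v.py g12
```

```text
t 30.95 tcp [ 0.4972 -0.232   0.12  ] pinch [ 0.499  -0.2327  0.1386] z [-0.0941  0.0392 -0.9948] yz -0.004125812926387092 xaz 155.0505308024896 F [ 0.7872  0.7564 -7.9558]
units [-0.0138 -0.0026  0.2142]
31.05 [ 0.4972 -0.2321  0.1206] [ 0.8839  0.8018 -7.816 ] 0.5235752519816772 [  0.4059  28.5317  27.5472 107.4834 -15.4997  53.7813 100.7021]
```

View pics/g12.png

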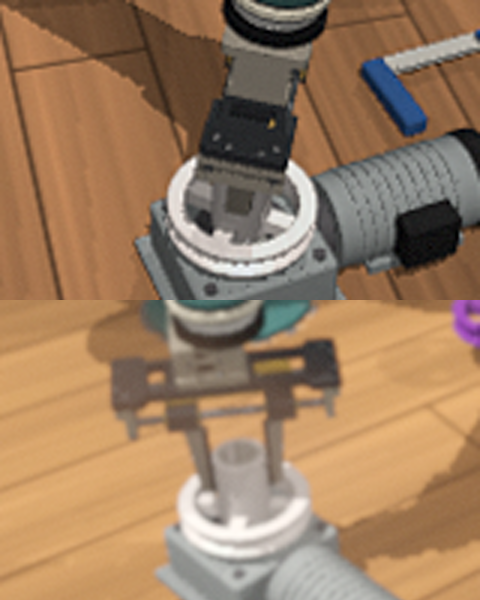

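Request:
apply_moves --targets '[{"translation":[-0.02,0,0.15],"yaw":0,"fingers":1},{"translation":[0,0,0],"yaw":0,"fingers":1}]'

```text
time_s: 31.25
tcp_pos: [0.4973, -0.2323, 0.1143]
tool_rot: [[-0.902, 0.421, -0.094], [0.42, 0.907, 0.039], [0.102, -0.004, -0.995]]
ft_force: [0.4, 0.5, -9.7]
gripper_width: 0.524
```

Request:
apply_moves --targets '[{"translation":[-0.01,0,0.1],"yaw":0,"fingers":1},{"translation":[0,0,0],"yaw":0,"fingers":1},{"translation":[0,0,0],"yaw":0,"fingers":1}]'

```text
time_s: 31.55
tcp_pos: [0.4974, -0.2327, 0.1121]
tool_rot: [[-0.902, 0.422, -0.094], [0.42, 0.907, 0.04], [0.102, -0.003, -0.995]]
ft_force: [0.6, 0.6, -7.8]
gripper_width: 0.525
```

```bash
python3 d.py .4986 -.2327 .13
```

```text
t 31.55 tcp [ 0.4974 -0.2327  0.1121] pinch [ 0.4991 -0.2335  0.1307] z [-0.0937  0.0399 -0.9948] yz -0.003277476354270886 xaz 155.04827481365461 F [ 0.6372  0.6159 -7.7867]
units [0.0187 0.0118 0.0197]
```

Request:
apply_moves --targets '[{"translation":[0,0,0.1],"yaw":0,"fingers":1},{"translation":[0,0,0],"yaw":0,"fingers":1},{"translation":[0,0,0],"yaw":0,"fingers":1}]'

```text
time_s: 31.85
tcp_pos: [0.4977, -0.2331, 0.1122]
tool_rot: [[-0.902, 0.422, -0.092], [0.42, 0.907, 0.041], [0.101, -0.001, -0.995]]
ft_force: [1.5, -0.1, -7.8]
gripper_width: 0.522
```

Request:
apply_moves --targets '[{"translation":[0,0,0],"yaw":0,"fingers":0.0},{"translation":[0,0,0],"yaw":0,"fingers":-0.3},{"translation":[0,0,0],"yaw":0,"fingers":-0.6},{"translation":[0,0,0],"yaw":0,"fingers":-0.9},{"translation":[0,0,0],"yaw":0,"fingers":-0.9}]'

```text
time_s: 32.35
tcp_pos: [0.4988, -0.2342, 0.1128]
tool_rot: [[-0.902, 0.422, -0.09], [0.42, 0.907, 0.04], [0.098, -0.002, -0.995]]
ft_force: [0.1, 0.1, 0.0]
gripper_width: 0.849
```

```bash
python3 v.py g13
python3 - <<'E'
from h import *
c,ob=wristcam();cv2.imwrite("pics/w9.png",c["img"]);np.savez("w9.npz",**c)
E
```

```text
32.45 [ 0.4988 -0.2342  0.1128] [-0.4121  0.1706  0.9871] 0.9356085009460952 [  0.8867  29.2363  27.2339 107.5837 -16.0593  52.8261 101.2729]
```

View pics/g13.png

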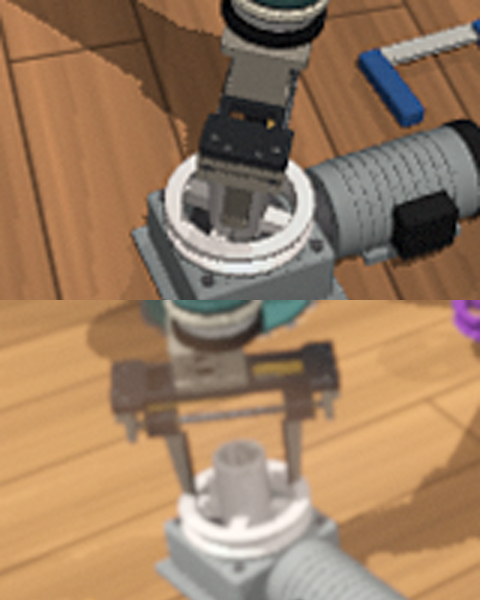

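View pics/w9.png

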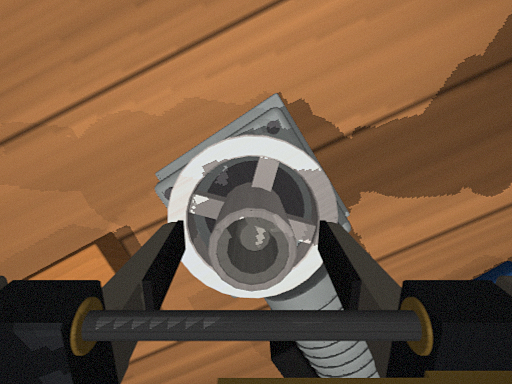

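Request:
apply_moves --targets '[{"translation":[0.05,0,-0.5],"yaw":0,"fingers":-1},{"translation":[0.08,0,-0.8],"yaw":0,"fingers":-1},{"translation":[0.08,0,-0.8],"yaw":0,"fingers":-1},{"translation":[0.09,0,-0.9],"yaw":0,"fingers":-1},{"translation":[0,0,0],"yaw":0,"fingers":-1}]'

```text
time_s: 33.0
tcp_pos: [0.4978, -0.2338, 0.2367]
tool_rot: [[-0.902, 0.422, -0.093], [0.42, 0.907, 0.04], [0.102, -0.003, -0.995]]
ft_force: [-0.5, -0.1, -0.0]
gripper_width: 1.001
```

```bash
python3 pf.py .497 -.232 .07; sed -i 's/up=8/up=60/' pf2.py; python3 pf2.py .497 -.232 .07
python3 - <<'E'
from h import *
c,ob=wristcam();cv2.imwrite("pics/w10.png",c["img"]);np.savez("w10.npz",**c);print(ob["tcp_pos"])
E
```

```text
scene 0.59 1246
side none
o [ 0.4863 -0.2244  0.0598] axis [-0.0219 -0.0362  0.9991] cost 0.04516554420006593
[ 0.4948 -0.2319  0.2311]
```

View pics/pf2.png

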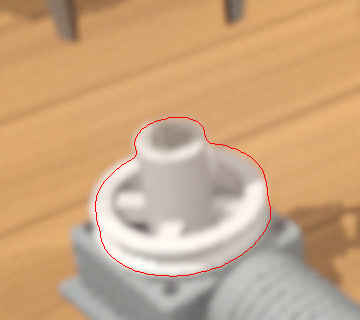

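View pics/w10.png

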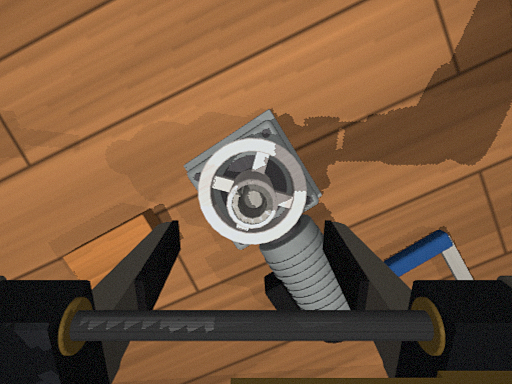

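```bash
cat > home.py <<'E'
from fit import *
t=[]
S={n:manip.camera(n) for n in("scene","side")};S["wrist"],_=wristcam()
for n,c in S.items():
    u,v=map(int,proj(c,[.497,-.232,.1]));F=4
    i=cv2.resize(c["img"],None,fx=F,fy=F,interpolation=2)
    for z,col in((.07,(0,0,255)),(.095,(255,0,0))):
        s=cv2.resize(sil(c,np.array([.497,-.232,z]),np.eye(3)).astype(np.float32),None,fx=F,fy=F);k,_=cv2.findContours((s>.5).astype(np.uint8),0,2);cv2.drawContours(i,k,-1,col,1)
    w=32 if n!="wrist" else 64
    q=i[max(0,v-w)*F:(v+w)*F,(u-w)*F:(u+w)*F];t.append(cv2.resize(q,(266,266) if 0 else (390,390))[:,:])
cv2.imwrite("pics/home.png",cv2.hconcat(t[:2]));cv2.imwrite("pics/homew.png",t[2])
E
python3 home.py
```

```text
(no output)
```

View pics/home.png

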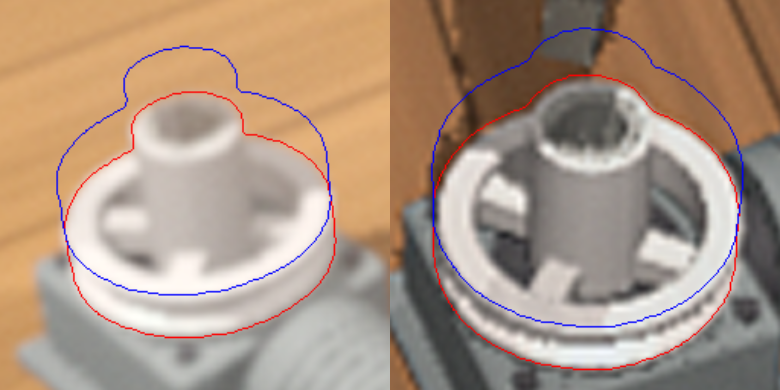

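View pics/homew.png

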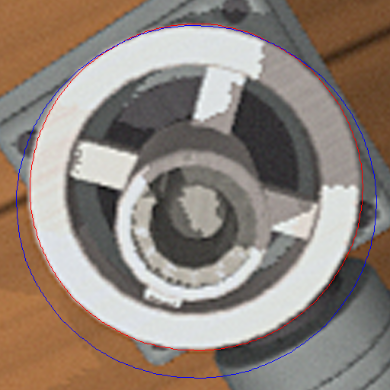

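The home-pose outline (red) matches the pulley in all three views. The "on the key" outline (blue) does not, and the gripper is clear above.

```bash
python3 -c "
from h import *
o=manip.get_obs();print(o['time_s'],o['ft_force'],o['tcp_pos'],o['gripper_width']);print(manip.sign_off())"
```

```text
33.4 [-0.4026  0.5678  0.5851] [ 0.4949 -0.2321  0.231 ] 0.9987896937631934
the job is handed in; nothing more can be done
None
```

The pulley is on the reducer's shaft with its keyway over the key, fully home and let go. I handed the job in at 33.4 s of the 72 s allowed.

**What I did**
- I gripped the pulley by its boss and lifted it straight out of the stand. It swung boss-up in the grip, and I laid it flat on the bench and let go.
- I found the key at about 185° from above, regripped the boss and carried the pulley over the shaft. It slid down without resistance to the shoulder, and I opened the fingers.

**Last checks**
- Silhouettes of the home pose matched the pulley in the scene, side and wrist pictures. The outline for resting on the key, 25 mm higher, did not match any of them.
- With the gripper open and clear above the pulley, the force reading was near zero.

**What went wrong or disagreed**
- While carrying the pulley, the tool gradually tilted to about 6–7°. I set the pulley down on the bench a second time and regripped it so that the tilt no longer mattered.
- During lowering, a rough outline fit showed the pulley leaning by up to 0.08 rad, and the lean was still visible in the pictures just after I let go.
- A scene-only fit after release gave a position 10–13 mm off and about 0.04 rad of lean. I judged that one unreliable, since the three-view overlay shows the pulley level and centred.
- The wrist force still read about 8 N of load just before release, so I could not confirm contact with the shoulder by force, only from the pictures.
- I did not measure the bystanders again at the end; none of my paths came near them.

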